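# Stack the avionics modules on their mounting plate

### The job

Build up the electronics stack in the middle of the mounting plate, its long sides in line with the plate's: first the finned power module, on it the socket module with its two round sockets at the plate's tongue end, then the thin processor module, then the bare cover plate, and last the brass weight in the middle of the cover to hold it all down until it is bolted. Finish each level and let go before adding the next, keep the modules squared up over one another, and put every piece down, never drop it.

Things in the scene. Friction and masses are not known exactly. Their poses are not given: they have to be found in the camera images.
- power: Power module, loose: black closed block 84 x 60 x 30 mm (length, width, height), the tallest module, with a row of upright cooling fins at each short end and a dark metal patch on its flat top; about 0.35 kg. The same both ways round. Origin: centre of its underside; x along its length, y across its width (grip across the width), z up.
- io: Socket module, loose: black frame 84 x 60 x 24 mm, open on top with a green circuit board 5 mm below the rim (four small chips), and two round metal sockets 19 mm thick that stick out 16 mm from its -x short end; about 0.25 kg. Origin: centre of its underside; x along its length, y across its width (grip across the width), z up.
- io_sockets (a point): Point between the two sockets of the socket module, 50 mm from the module's centre towards its -x end, 12 mm above its underside.
- cpu: Processor module, loose: black frame 84 x 60 x 18 mm, open on top with a green circuit board 5 mm below the rim carrying one large square metal chip; no sockets, no fins; about 0.18 kg. The same both ways round for this job. Origin: centre of its underside; x along its length, y across its width (grip across the width), z up.
- cover: Cover plate, loose: bare flat aluminium plate 84 x 60 x 10 mm with four dark screw heads near its corners; about 0.12 kg. The same both ways round. Origin: centre of its underside; x along its length, y across its width (grip across the width), z up.
- weight: Brass bench weight, loose: upright cylinder 46 mm across and 32 mm high with a small knob (22 mm across) above it, 54 mm high in all; about 0.45 kg. Grip it across the cylinder. Origin: centre of its underside, z up.
- plate: Mounting plate, fixed: bare aluminium plate 104 mm (x) by 84 mm (y), flat top 8 mm above the table, small dark screws in its corners. From the middle of its -x end a tongue 26 mm wide sticks out 33 mm, with a brass stud (18 mm above the table, 74 mm from the plate's centre). Origin: underside centre of the 104 x 84 plate; x along its length, away from the tongue; z up.

How it is judged:
On the way, in this order (a step that is already met when the one before it is completed fails the run):
1. finned power module on the plate, squared up, released (horizontal distance between power and plate below 0.012 m and z of power in the frame of plate between 0.004 and 0.012 m and angle between power's own z axis and vertical below 0.1 rad and angle between the x axis of power and the x axis of plate, either way round below 0.17 rad and contact force between power and the fingers below 0.1 N and linear speed of power below 0.02 m/s), for 0.2 s.
2. socket module on the power module, squared up, released (horizontal distance between io and plate below 0.012 m and z of io in the frame of plate between 0.034 and 0.042 m and angle between io's own z axis and vertical below 0.1 rad and angle between the x axis of io and the x axis of plate, either way round below 0.17 rad and x of io_sockets in the frame of plate below -0.03 m and contact force between io and the fingers below 0.1 N and linear speed of io below 0.02 m/s), for 0.2 s.
3. thin processor module on the socket module, squared up, released (horizontal distance between cpu and plate below 0.012 m and z of cpu in the frame of plate between 0.058 and 0.066 m and angle between cpu's own z axis and vertical below 0.1 rad and angle between the x axis of cpu and the x axis of plate, either way round below 0.17 rad and contact force between cpu and the fingers below 0.1 N and linear speed of cpu below 0.02 m/s), for 0.2 s.
4. cover plate on the processor module, squared up, released (horizontal distance between cover and plate below 0.012 m and z of cover in the frame of plate between 0.076 and 0.084 m and angle between cover's own z axis and vertical below 0.1 rad and angle between the x axis of cover and the x axis of plate, either way round below 0.17 rad and contact force between cover and the fingers below 0.1 N and linear speed of cover below 0.02 m/s), for 0.2 s.
5. brass weight on the cover plate, squared up, released (horizontal distance between weight and plate below 0.012 m and z of weight in the frame of plate between 0.086 and 0.094 m and angle between weight's own z axis and vertical below 0.1 rad and contact force between weight and the fingers below 0.1 N and linear speed of weight below 0.02 m/s), for 0.2 s.
At the end, for the whole second after the job is handed in: Bottom up on the plate: power, socket, processor module, cover, weight; each level (0.1 rad), resting on the one below (4 mm), within 12 mm of the plate's centre sideways, modules and cover within 0.17 rad of its length, sockets at the tongue end; released, at rest (all of step 1 and all of step 2 and all of step 3 and all of step 4 and all of step 5); the robot touches nothing.
It fails at once if the power module was dropped or thrown (moving faster than 0.5 m/s out of the fingers: a fall of about 13 mm) (linear speed of power above 0.5 m/s and contact force between power and the fingers below 0.05 N).
It fails at once if the socket module was dropped or thrown (moving faster than 0.5 m/s out of the fingers: a fall of about 13 mm) (linear speed of io above 0.5 m/s and contact force between io and the fingers below 0.05 N).
It fails at once if the processor module was dropped or thrown (moving faster than 0.5 m/s out of the fingers: a fall of about 13 mm) (linear speed of cpu above 0.5 m/s and contact force between cpu and the fingers below 0.05 N).
It fails at once if the cover plate was dropped or thrown (moving faster than 0.5 m/s out of the fingers: a fall of about 13 mm) (linear speed of cover above 0.5 m/s and contact force between cover and the fingers below 0.05 N).
It fails at once if the brass weight was dropped or thrown (moving faster than 0.5 m/s out of the fingers: a fall of about 13 mm) (linear speed of weight above 0.5 m/s and contact force between weight and the fingers below 0.05 N).
It also fails if it takes over 144 s, if anything falls off the work surface, if the arm or the gripper's body presses on something with over 40 N, if the wrist force passes 120 N, or if a joint passes its speed limit or range.

### The arm

A 6-joint arm with a two-finger parallel gripper is mounted at the origin on the work surface. World frame = base frame: x ahead of the robot, y to its left, z up, the work surface at z = 0. Lengths are in m, angles in rad, forces in N, time in s.
With the tool pointing down it reaches from about 0.25 to 0.775 m from the base axis. Payload 4 kg.
Tool frame: the origin (TCP) lies at the centre of the arm's flange, where the gripper is bolted on; the fingertips stand ahead of it and the grasp point (between the pads) lies 180 mm ahead of it (robot.tcp_to_tips is the z of the fingertips in the tool frame, in m); z points along the fingers, y is the direction in which the jaws open and shut (so a half turn about z gives the same grasp; the last joint's range is limited). The gripper opens to 94 mm and grips with 3 to 60 N. Pads are 16 mm wide; open, the fingers measure 119 mm over their backs; the gripper's body (75 mm by 177 mm) begins 78 mm behind the grasp point.
Start: joints at [1.032, 0.087, 1.371, -0, 1.684, -0.103], TCP at [0.232, 0.499, 0.405] pointing down, gripper open.
Joint ranges: [-3.1, 3.1], [-0.76, 2.03], [0.27, 2.55], [-1.08, 4.22], [0.17, 2.65], [-2.57, 2.57]. Speed limits (rad/s): [2.79, 2.79, 3.14, 3.14, 3.14, 3.14].

### API

Orientations are given as [roll, pitch, yaw] about the fixed x, y, z axes, in that order (R = Rz(yaw) Ry(pitch) Rx(roll)).
In Python, from bench import robot gives the robot as it stands.
- The arm moves only by the tool move_arm, never from a script. Its argument "increments" is a list that holds one entry, the list of rows, each a list of 7 numbers: the opening, from 0 (shut) to 1 (fully open), then the shift along the tool's x, y, z as a fraction of full scale, then the turn, a rotation vector about the tool's x, y, z as a fraction of full scale. In form: [[[jaw, dx, dy, dz, rx, ry, rz], ...]]. A call has 1 to 8 rows; each row is the pose to reach, as a shift and turn from the pose commanded when the call began, along the tool's axes at that moment; what a row does not reach only later rows make up. Full scale, the value 1, is 0.1 m for a shift and pi/2 rad for a turn. A row lasts 1/12 s, in which the tool goes at most 41.7 mm and 7.16 degrees, less where a joint would pass 70% of its speed; a pose out of reach is approached as far as the arm can. A call with a number of a shift or a turn outside -1 to 1 is refused whole. A call with a gripper value outside its range is refused whole. The fingers move at their own pace and stop on an object; the grip force is fixed at half the most. Time passes only in rows, so rows that repeat a pose let the fingers close. It gives the time, the measured TCP pose, the force and the opening at its end, in the units of the state.
- robot.get_obs(): the state, without advancing time (a new reading comes with each control period).
- robot.snapshot(name): name is "side" or "top"; returns (picture, depth): 384x512x3 uint8, red, green, blue; 384x512 float32, m along the optical axis (not along the pixel's ray), 0 where there is no reading.
- robot.camera_params(name): a dict with "mtx" (3x3 intrinsics, pixels), "R" (3x3) and "t" (3): a world point X has camera coordinates R X + t. Camera axes: x right, y down, z forward; pixel columns grow to the right and rows downward; lengths in m; the calibration is good to about 2 mm. A picture is of the moment at which its call begins. camera_params takes no time and is no camera call.
- robot.close_job(): hands the job in, once; it reports no verdict.
The state is a dict: "time": time; "joint_positions": joint angles; "qvel": joint speeds; "joint_torque": joint torques, N m; "tool_pos": TCP position; "ee_rot": TCP orientation; "wrist_force": force on the tool from outside, world axes, zero at the start; "wrist_torque": the same for the moment, N m; "width": finger opening in m.
Only numpy, scipy, OpenCV 4.12 (cv2) and the standard library are available. Lean on these libraries where they do the work, as an engineer would, in place of code of your own. Each camera call takes 0.05 s, during which the arm holds its last target.

## Working session

There is one attempt and no reset: what is moved stays moved. The work goes in short steps, Python scripts to look and compute and a tool call to move; the robot and the scene stay as the last step left them, time stands still between calls to the robot, and variables do not carry over. Pictures are saved under pics/ and viewed, and the job is handed in when it is done.

Besides the shell and the picture viewer there is one more tool, called after "Request:" in YAML: its name, and indented under it one key for each argument. move_arm: Moves the arm, as the interface text tells. Its arguments: {"type":"object","properties":{"increments":{"type":"array","items":{"type":"array","items":{"type":"array","items":{"type":"number","minimum":-1,"maximum":1}}}}},"required":["increments"]}

```bash
mkdir -p pics; ls
python3 - <<'E'
from bench import robot
import cv2,numpy as np
print(robot.get_obs(), robot.tcp_to_tips)
for n in("top","side"):
    p,d=robot.snapshot(n); cv2.imwrite(f"pics/{n}0.png",p[:,:,::-1]); np.savez(f"{n}0.npz",p=p,d=d); c=robot.camera_params(n); print(n,c, -c["R"].T@c["t"])
E
```

```text
pics
{'time': 0.0, 'joint_positions': array([ 1.03188735e+00,  8.79680962e-02,  1.37224350e+00, -8.51690315e-07,
        1.68356793e+00, -1.03108977e-01]), 'qvel': array([-1.36903072e-03, -6.57900788e-05, -8.46235115e-04,  6.17303395e-04,
       -1.49075532e-04, -1.78580926e-03]), 'joint_torque': array([-3.03057150e-04, -3.40182817e+01, -3.02432191e+01,  7.18296831e-02,
        3.31028039e-02, -1.82662502e-04]), 'tool_pos': array([0.23213005, 0.49849954, 0.40350199]), 'ee_rot': array([-3.13941731e+00, -2.24244105e-04,  2.70579232e+00]), 'wrist_force': array([-0.58253982,  0.45311878,  0.52869181]), 'wrist_torque': array([-0.03464087,  0.01976559, -0.02380637]), 'width': 0.09396079018498668} 0.1992
top {'mtx': array([[453.49774221,   0.        , 262.96054869],
       [  0.        , 453.49774221, 187.83189896],
       [  0.        ,   0.        ,   1.        ]]), 'R': array([[ 9.21751209e-04, -9.99999487e-01, -4.18903211e-04],
       [-9.90649205e-01, -8.55981155e-04, -1.36431007e-01],
       [ 1.36430579e-01,  5.40741579e-04, -9.90649486e-01]]), 't': array([0.00700073, 0.52667664, 0.83125978])} [0.40833609 0.00700205 0.89534503]
side {'mtx': array([[456.35262824,   0.        , 264.3304336 ],
       [  0.        , 456.35262824, 193.67323189],
       [  0.        ,   0.        ,   1.        ]]), 'R': array([[ 0.99807602, -0.06066497,  0.01280698],
       [-0.03272404, -0.69085839, -0.72224914],
       [ 0.05266303,  0.72044046, -0.69151439]]), 't': array([-0.54004336,  0.03272079,  1.02417812])} [ 0.48613876 -0.74801563  0.7387828 ]
```

```bash
python3 -c "
import cv2
for n in('top','side'):
    p=cv2.imread(f'pics/{n}0.png');cv2.imwrite(f'pics/{n}0b.png',cv2.resize(p,(800,600)))"
```

```text
(no output)
```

View pics/top0b.png

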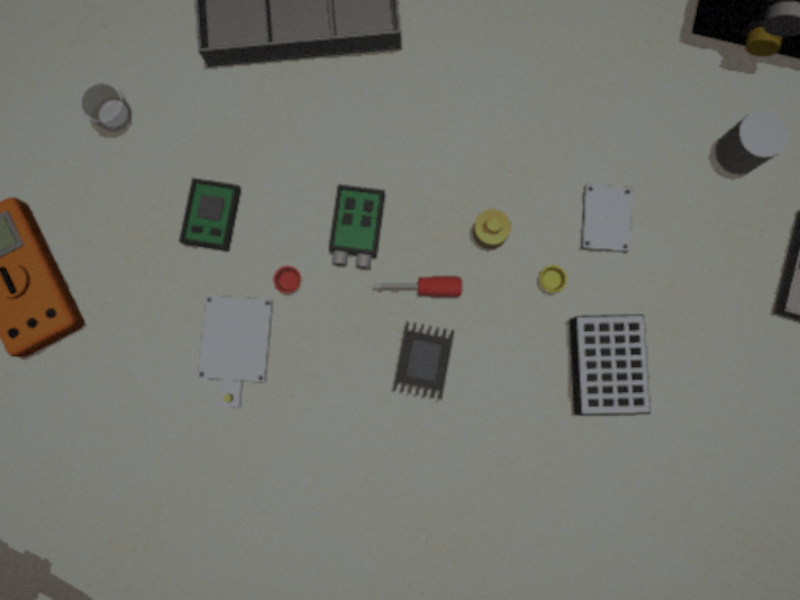

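View pics/side0b.png

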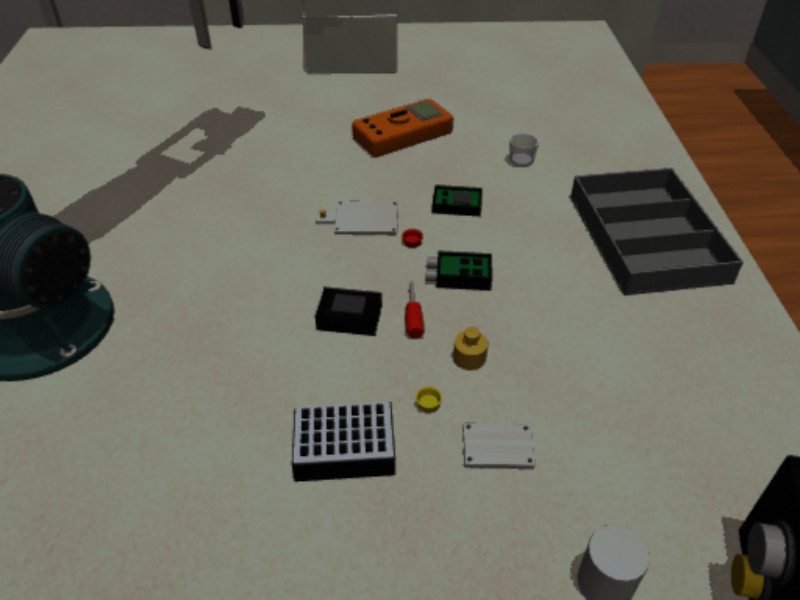

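The top view shows the plate at (235,340) with its tongue pointing down, and the cpu at (210,215). The io is at (357,222) with its sockets towards the bottom, power at (423,360), the weight at (492,228) and the cover at (607,218). I'll measure them from depth and colour.

```bash
cat > h.py <<'E'
import cv2,numpy as np
def cloud(c,d):
    v,u=np.indices(d.shape); K=c["mtx"]
    X=np.stack([(u-K[0,2])/K[0,0]*d,(v-K[1,2])/K[1,1]*d,d],-1)
    return (X-c["t"])@c["R"]
def pix2plane(c,uv,z):
    uv=np.atleast_2d(uv).astype(float);K=c["mtx"]
    r=np.c_[(uv[:,0]-K[0,2])/K[0,0],(uv[:,1]-K[1,2])/K[1,1],np.ones(len(uv))]@c["R"]
    o=-c["R"].T@c["t"]; s=(z-o[2])/r[:,2]
    return o+r*s[:,None]
def rect(P):
    (c,(w,h),a)=cv2.minAreaRect((P[:,:2]*1000).astype(np.float32))
    b=cv2.boxPoints((c,(w,h),a)); e1=b[1]-b[0];e2=b[2]-b[1]
    e=e1 if np.linalg.norm(e1)>np.linalg.norm(e2) else e2
    yaw=np.degrees(np.arctan2(e[1],e[0])); yaw=(yaw+90)%180-90
    return np.round(c,1),round(max(w,h),1),round(min(w,h),1),round(yaw,1)
E
python3 - <<'E'
from bench import robot
from h import *
R={n:(np.load(f"{n}0.npz"),robot.camera_params(n)) for n in("top","side")}
# seeds in 800x600 px: name, height of top
S={"top":dict(plate=(235,340,8),cpu=(210,215,18),io=(357,205,24),power=(423,360,30),weight=(492,240,32),cover=(607,218,10)),
"side":dict(plate=(366,217,8),cpu=(457,200,18),io=(463,270,24),power=(349,310,30),weight=(470,345,32),cover=(498,443,10))}
for n in R:
    z,c=R[n]; P=cloud(c,z["d"]); ok=z["d"]>0
    tab=P[ok&(abs(P[:,:,2])<.006)][:,2]; print(n,"table med",np.median(tab))
    m=(ok&(P[:,:,2]>np.median(tab)+.0045)).astype(np.uint8)
    k,L,st,ce=cv2.connectedComponentsWithStats(m,connectivity=4)
    for o,(u,v,h) in S[n].items():
        u=int(u*.64);v=int(v*.64); l=L[v,u]
        Q=P[L==l]; T=Q[abs(Q[:,2]-h/1000)<.004]
        print(o,l,st[l],"zmax",np.percentile(Q[:,2],98).round(4),"topmean z",T[:,2].mean().round(4),"all",rect(Q),"top",rect(T), T.mean(0)[:2].round(4))
E
```

```text
top table med -0.0004945049269648917
plate 446 [ 126  189   48   72 2458] zmax 0.011 topmean z 0.0075 all (array([458.5, 231.3]), 137.0, 87.6, np.float32(-3.2)) top (array([458.5, 231.3]), 137.0, 87.6, np.float32(-3.2)) [0.4696 0.2297]
cpu 362 [ 114  114   40   46 1354] zmax 0.02 topmean z 0.0166 all (array([633.6, 266.3]), 84.8, 62.1, np.float32(-8.9)) top (array([633.8, 266.5]), 84.5, 61.8, np.float32(-8.7)) [0.6344 0.2659]
io 366 [ 210  118   36   54 1503] zmax 0.0255 topmean z 0.0225 all (array([616. ,  78.7]), 100.9, 60.3, np.float32(-7.3)) top (array([616.6,  78.5]), 99.7, 60.3, np.float32(-7.2)) [0.6222 0.0775]
power 463 [ 251  205   39   51 1216] zmax 0.0329 topmean z 0.0297 all (array([446.9,  -7.6]), 85.9, 61.6, np.float32(-10.9)) top (array([447. ,  -6.8]), 85.7, 60.0, np.float32(-10.9)) [ 0.4468 -0.0068]
weight 382 [302 133  25  26 480] zmax 0.0539 topmean z 0.0319 all (array([612.6, -92.6]), 45.0, 44.9, np.float32(-14.3)) top (array([612.9, -92.9]), 45.0, 44.4, np.float32(-41.9)) [ 0.6109 -0.0918]
cover 367 [ 372  118   32   43 1251] zmax 0.0123 topmean z 0.0092 all (arr
[... 645 characters left out ...]
66.6, np.float32(-6.9)) top (array([616.4,  79.9]), 97.8, 65.2, np.float32(-8.0)) [0.6219 0.0771]
power 492 [ 202  183   43   31 1043] zmax 0.0328 topmean z 0.0301 all (array([447.2,  -7. ]), 86.6, 65.4, np.float32(-11.2)) top (array([447.1,  -7. ]), 86.8, 64.8, np.float32(-11.7)) [ 0.4476 -0.0085]
weight 495 [290 209  22  27 466] zmax 0.0543 topmean z 0.0327 all (array([612.9, -95.4]), 45.5, 41.5, np.float32(-11.2)) top (array([612.5, -95. ]), 42.8, 42.0, np.float32(-8.5)) [ 0.612  -0.0988]
cover 509 [ 297  271   46   29 1203] zmax 0.0126 topmean z 0.0101 all (array([ 630.6, -242.4]), 83.8, 62.7, np.float32(-4.4)) top (array([ 630.7, -242.4]), 84.2, 62.3, np.float32(-3.8)) [ 0.6305 -0.2441]
```

```bash
cat >> h.py <<'E'
def body(P,L,W,it=6):
    """fit rectangle of known L x W at +x end, dropping protrusions at the -x end"""
    r=rect(P); yaw=np.radians(r[3]); 
    for _ in range(it):
        u=np.array([np.cos(yaw),np.sin(yaw)]); 
        s=P[:,:2]@u; e=np.percentile(s,99.7)
        Q=P[(s>e-L+.002)]
        r2=rect(Q); 
        yaw=np.radians(np.degrees(yaw)*.3+.7*r2[3]) if abs(r2[3]-np.degrees(yaw))<20 else yaw
    return r2
def delta(o,x,y,tipz,yaw):
    """tool-frame increments (call units) from measured pose o; yaw deg of tool x"""
    from scipy.spatial.transform import Rotation as Ro
    R=Ro.from_euler("xyz",o["ee_rot"]); T=Ro.from_euler("xyz",[np.pi,0,np.radians(yaw)])
    d=R.inv().apply(np.array([x,y,tipz+.1992])-o["tool_pos"])
    r=(R.inv()*T).as_rotvec()
    print("shift/0.1:",np.round(d/.1,3),"turn:",np.round(r/(np.pi/2),3),"| pos",o["tool_pos"].round(4),"rot",np.degrees(o["ee_rot"]).round(2),"t",round(o["time"],2),"w",round(o["width"],4))
E
python3 - <<'E'
from bench import robot
from h import *
R={n:(np.load(f"{n}0.npz"),robot.camera_params(n)) for n in("top","side")}
for n in R:
    z,c=R[n]; P=cloud(c,z["d"]); m=((z["d"]>0)&(P[:,:,2]>.0042)).astype(np.uint8)
    k,L,st,ce=cv2.connectedComponentsWithStats(m,connectivity=4)
    for o,(u,v,l,w) in {"top":dict(plate=(235,340,.104,.084),io=(357,205,.084,.06)),"side":dict(plate=(366,217,.104,.084),io=(463,270,.084,.06))}[n].items():
        Q=P[L==L[int(v*.64),int(u*.64)]]; print(n,o,body(Q,l,w))
        if o=="plate":
            hsv=cv2.cvtColor(z["p"],cv2.COLOR_RGB2HSV); 
            mm=(hsv[...,1]>110)&(hsv[...,0]>12)&(hsv[...,0]<40); 
            B=mm&(L==L[int(v*.64),int(u*.64)]); vv,uu=np.where(B); print(" stud px",uu.mean(),vv.mean(),len(uu),pix2plane(c,(uu.mean(),vv.mean()),.016))
o=robot.get_obs(); delta(o,.447,-.007,.15,169.1)
E
```

```text
top plate (array([475.7, 229.3]), 102.5, 85.1, np.float32(-3.4))
 stud px 146.2 253.6 5 [[0.40183039 0.23145231 0.016     ]]
top io (array([625.2,  77.5]), 82.2, 60.4, np.float32(-7.6))
side plate (array([476.6, 232.2]), 102.0, 95.3, np.float32(-2.5))
 stud px 206.0 136.0 15 [[0.40114699 0.23131231 0.016     ]]
side io (array([626.1,  90. ]), 89.5, 82.0, np.float32(83.5))
shift/0.1: [-4.082 -3.675  0.551] turn: [-0.001 -0.    -0.156] | pos [0.2321 0.4985 0.4036] rot [-1.7989e+02 -1.0000e-02  1.5503e+02] t 0.1 w 0.0941
```

Request:
move_arm:
  increments:
    - [[1, -1, -0.9, 0.3, 0, 0, -0.156], [1, -1, -0.9, 0.3, 0, 0, -0.156], [1, -1, -0.9, 0.3, 0, 0, -0.156], [1, -1, -0.9, 0.3, 0, 0, -0.156], [1, -1, -0.9, 0.3, 0, 0, -0.156]]

```text
time: 0.52
tool_pos: [0.2856, 0.3721, 0.3731]
ee_rot: [-3.138, -0.001, 2.947]
wrist_force: [-1.6, -0.4, -0.5]
width: 0.094
```

```bash
cat > s.sh <<'E'
python3 -c "
from bench import robot
from h import *
delta(robot.get_obs(),$1,$2,$3,$4)"
E
bash s.sh .447 -.007 .15 169.1
```

```text
shift/0.1: [-2.318 -3.406  0.248] turn: [-0.002 -0.001 -0.003] | pos [0.2856 0.3721 0.3731] rot [-1.7981e+02 -5.0000e-02  1.6883e+02] t 0.52 w 0.094
```

Request:
move_arm:
  increments:
    - [[1, -0.6, -0.85, 0.06, 0, 0, 0], [1, -0.6, -0.85, 0.06, 0, 0, 0], [1, -0.6, -0.85, 0.06, 0, 0, 0]]

```text
time: 0.77
tool_pos: [0.3281, 0.2784, 0.3684]
ee_rot: [-3.14, 0.001, 2.951]
wrist_force: [-0.8, 0.1, 0.4]
width: 0.0939
```

Request:
move_arm:
  increments:
    - [[1, -0.6, -0.85, 0.06, 0, 0, 0], [1, -0.6, -0.85, 0.06, 0, 0, 0], [1, -0.6, -0.85, 0.06, 0, 0, 0]]

```text
time: 1.02
tool_pos: [0.3713, 0.1831, 0.3626]
ee_rot: [-3.141, 0.001, 2.949]
wrist_force: [1.2, 0.4, 0.2]
width: 0.0942
```

Request:
move_arm:
  increments:
    - [[1, -0.6, -0.85, 0.06, 0, 0, 0], [1, -0.6, -0.85, 0.06, 0, 0, 0], [1, -0.6, -0.85, 0.06, 0, 0, 0]]

```text
time: 1.27
tool_pos: [0.4144, 0.088, 0.3566]
ee_rot: [-3.141, 0.001, 2.949]
wrist_force: [0.0, 0.7, -0.2]
width: 0.0936
```

Request:
move_arm:
  increments:
    - [[1, -0.5, -0.85, 0.06, 0, 0, 0], [1, -0.5, -0.85, 0.06, 0, 0, 0], [1, -0.5, -0.85, 0.06, 0, 0, 0], [1, -0.5, -0.85, 0.06, 0, 0, 0], [1, -0.5, -0.85, 0.06, 0, 0, 0]]

```text
time: 1.68
tool_pos: [0.4467, -0.0027, 0.3504]
ee_rot: [3.14, -0.001, 2.949]
wrist_force: [-0.3, 0.4, -0.2]
width: 0.0941
```

```bash
bash s.sh .447 -.007 .05 169.1; bash s.sh .447 -.007 .006 169.1
```

```text
shift/0.1: [-0.013 -0.043  1.012] turn: [ 0.001 -0.001 -0.001] | pos [ 0.4467 -0.0027  0.3504] rot [ 1.7994e+02 -5.0000e-02  1.6899e+02] t 1.68 w 0.0941
shift/0.1: [-0.013 -0.044  1.452] turn: [ 0.001 -0.001 -0.001] | pos [ 0.4467 -0.0027  0.3504] rot [ 1.7994e+02 -5.0000e-02  1.6899e+02] t 1.68 w 0.0941
```

Request:
move_arm:
  increments:
    - [[1, -0.01, -0.045, 0.9, 0, 0, 0], [1, -0.01, -0.045, 0.9, 0, 0, 0], [1, -0.01, -0.045, 0.9, 0, 0, 0], [1, -0.01, -0.045, 0.9, 0, 0, 0]]

```text
time: 2.02
tool_pos: [0.4449, -0.0057, 0.2578]
ee_rot: [3.141, -0.008, 2.953]
wrist_force: [0.5, 0.2, 0.0]
width: 0.0939
```

Request:
move_arm:
  increments:
    - [[1, 0, 0, 0.2, 0, 0, 0], [1, 0, 0, 0.4, 0, 0, 0], [1, 0, 0, 0.55, 0, 0, 0], [1, 0, 0, 0.55, 0, 0, 0], [1, 0, 0, 0.55, 0, 0, 0]]

```text
time: 2.43
tool_pos: [0.4472, -0.0066, 0.2077]
ee_rot: [3.141, 0.002, 2.952]
wrist_force: [-0.3, -0.6, -0.3]
width: 0.0938
```

```bash
bash s.sh .447 -.007 .006 169.1
python3 - <<'E'
from bench import robot
import cv2
for n in("top","side"):
    p,d=robot.snapshot(n); cv2.imwrite(f"pics/{n}1.png",cv2.resize(p[100:330,130:430,::-1],(800,600)))
E
```

```text
shift/0.1: [ 0.001 -0.005  0.025] turn: [0.    0.001 0.   ] | pos [ 0.4472 -0.0066  0.2077] rot [1.7997e+02 1.3000e-01 1.6914e+02] t 2.43 w 0.0938
```

View pics/side1.png

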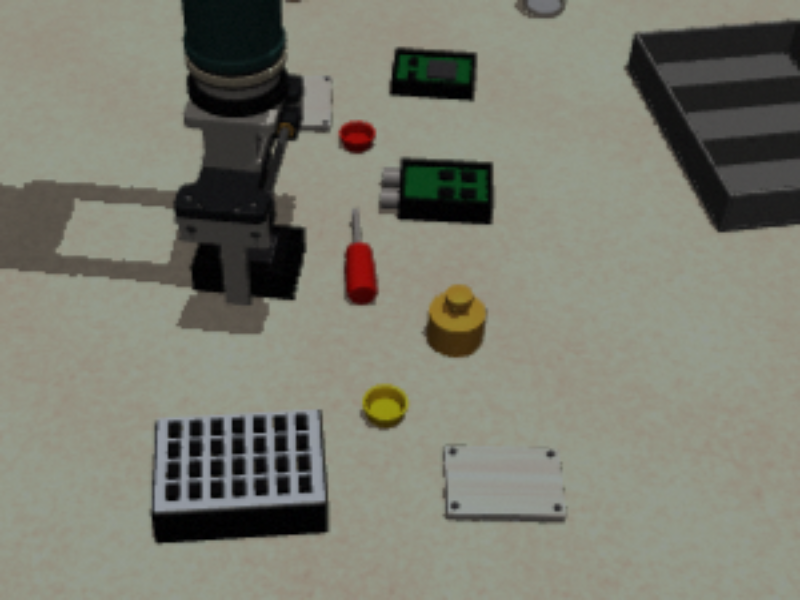

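The finger stands beside the module's middle, at (240,300). Next I grip.

Request:
move_arm:
  increments:
    - [[1, 0, 0, 0.02, 0, 0, 0], [0, 0, 0, 0.02, 0, 0, 0], [0, 0, 0, 0.02, 0, 0, 0], [0, 0, 0, 0.02, 0, 0, 0], [0, 0, 0, 0.02, 0, 0, 0], [0, 0, 0, 0.02, 0, 0, 0], [0, 0, 0, 0.02, 0, 0, 0], [0, 0, 0, 0.02, 0, 0, 0]]

```text
time: 3.2
tool_pos: [0.4463, -0.0073, 0.2037]
ee_rot: [3.142, -0.0, 2.951]
wrist_force: [-0.3, -0.2, 0.5]
width: 0.0596
```

```bash
bash s.sh .475 .229 .06 176.6
```

```text
shift/0.1: [ 0.166  2.374 -0.555] turn: [ 0.    -0.    -0.084] | pos [ 0.4463 -0.0073  0.2037] rot [180.    -0.   169.07] t 3.2 w 0.0596
```

Request:
move_arm:
  increments:
    - [[0, 0, 0, -0.15, 0, 0, 0], [0, 0, 0, -0.4, 0, 0, 0], [0, 0, 0, -0.6, 0, 0, 0], [0, 0, 0, -0.6, 0, 0, 0]]

```text
time: 3.53
tool_pos: [0.4476, -0.0074, 0.2672]
ee_rot: [3.141, 0.007, 2.951]
wrist_force: [1.1, 0.9, -2.8]
width: 0.0598
```

Request:
move_arm:
  increments:
    - [[0, 0.08, 0.3, 0, 0, 0, -0.04], [0, 0.08, 0.6, 0, 0, 0, -0.084], [0, 0.08, 1, 0, 0, 0, -0.084], [0, 0.08, 1, 0, 0, 0, -0.084]]

```text
time: 3.87
tool_pos: [0.4572, 0.0973, 0.262]
ee_rot: [3.137, -0.002, 3.088]
wrist_force: [-0.1, -0.0, -2.8]
width: 0.0595
```

Request:
move_arm:
  increments:
    - [[0, 0, 0.3, 0, 0, 0, 0], [0, 0, 0.6, 0, 0, 0, 0], [0, 0, 0.9, 0, 0, 0, 0], [0, 0, 1, 0, 0, 0, 0], [0, 0, 1, 0, 0, 0, 0], [0, 0, 1, 0, 0, 0, 0]]

```text
time: 4.37
tool_pos: [0.4629, 0.1921, 0.2621]
ee_rot: [-3.14, -0.003, 3.084]
wrist_force: [-0.1, -0.6, -2.6]
width: 0.06
```

```bash
bash s.sh .475 .229 .0125 176.6
```

```text
shift/0.1: [-0.101  0.376  0.503] turn: [-0.001 -0.002  0.001] | pos [0.4629 0.1921 0.2621] rot [-1.7989e+02 -1.4000e-01  1.7671e+02] t 4.37 w 0.06
```

Request:
move_arm:
  increments:
    - [[0, -0.1, 0.375, 0, 0, 0, 0], [0, -0.1, 0.375, 0, 0, 0, 0], [0, -0.1, 0.375, 0.2, 0, 0, 0], [0, -0.1, 0.375, 0.4, 0, 0, 0], [0, -0.1, 0.375, 0.4, 0, 0, 0], [0, -0.1, 0.375, 0.4, 0, 0, 0], [0, -0.1, 0.375, 0.4, 0, 0, 0]]

```text
time: 4.95
tool_pos: [0.4759, 0.2283, 0.2243]
ee_rot: [3.141, 0.001, 3.082]
wrist_force: [0.9, 0.5, -3.2]
width: 0.0599
```

```bash
bash s.sh .475 .229 .0125 176.6
python3 - <<'E'
from bench import robot
import cv2
for n in("top","side"):
    p,d=robot.snapshot(n); cv2.imwrite(f"pics/{n}2.png",cv2.resize(p[80:230,150:350,::-1],(800,600)))
E
```

```text
shift/0.1: [0.01  0.006 0.126] turn: [ 0.  0. -0.] | pos [0.4759 0.2283 0.2243] rot [1.7999e+02 4.0000e-02 1.7656e+02] t 4.95 w 0.0599
```

View pics/side2.png

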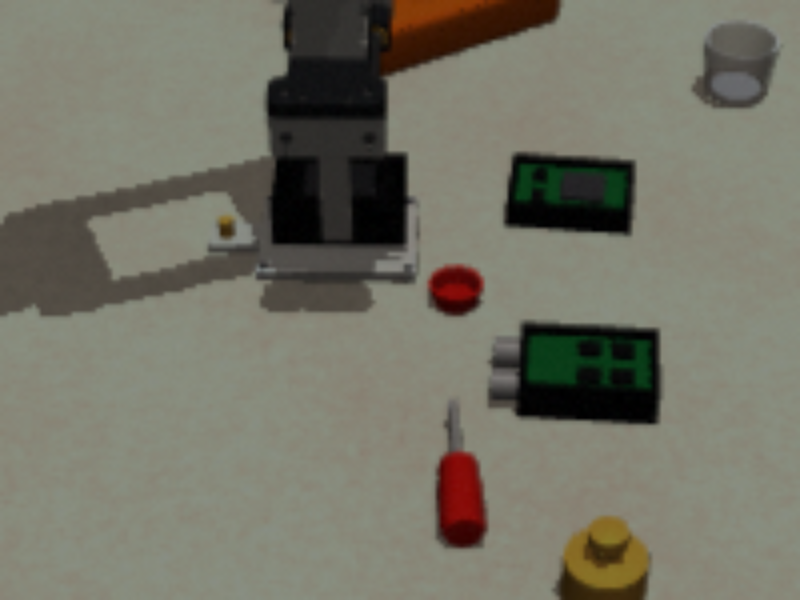

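The side view shows the power module at x 270–407, centred on the plate at 258–417 and just above it. I lower it slowly.

Request:
move_arm:
  increments:
    - [[0, 0.01, 0.005, 0.05, 0, 0, 0], [0, 0.01, 0.005, 0.09, 0, 0, 0], [0, 0.01, 0.005, 0.12, 0, 0, 0], [0, 0.01, 0.005, 0.125, 0, 0, 0], [0, 0.01, 0.005, 0.125, 0, 0, 0], [0, 0.01, 0.005, 0.125, 0, 0, 0]]

```text
time: 5.55
tool_pos: [0.4746, 0.2297, 0.2116]
ee_rot: [3.142, 0.0, 3.083]
wrist_force: [-1.0, -1.3, 1.3]
width: 0.06
```

Request:
move_arm:
  increments:
    - [[0.7, 0, 0, 0, 0, 0, 0], [0.8, 0, 0, 0, 0, 0, 0], [0.9, 0, 0, 0, 0, 0, 0], [0.9, 0, 0, 0, 0, 0, 0], [0.9, 0, 0, -0.3, 0, 0, 0], [0.9, 0, 0, -0.6, 0, 0, 0], [0.9, 0, 0, -0.9, 0, 0, 0], [0.9, 0, 0, -0.9, 0, 0, 0]]

```text
time: 6.22
tool_pos: [0.4762, 0.2303, 0.3085]
ee_rot: [3.136, 0.012, 3.083]
wrist_force: [1.4, -0.1, 0.6]
width: 0.0846
```

```bash
bash s.sh .6243 .0776 .11 172.6
```

```text
shift/0.1: [-1.568 -1.438  0.004] turn: [0.004 0.008 0.045] | pos [0.4762 0.2303 0.3085] rot [179.7    0.7  176.63] t 6.22 w 0.0846
```

Request:
move_arm:
  increments:
    - [[1, -0.78, -0.72, 0, 0, 0, 0], [1, -0.78, -0.72, 0, 0, 0, 0], [1, -0.78, -0.72, 0, 0, 0, 0], [1, -0.78, -0.72, 0, 0, 0, 0]]

```text
time: 6.55
tool_pos: [0.5506, 0.1501, 0.3005]
ee_rot: [-3.14, 0.001, 3.078]
wrist_force: [-0.2, 0.5, 0.5]
width: 0.0936
```

Request:
move_arm:
  increments:
    - [[1, -0.78, -0.72, 0.1, 0, 0, 0.045], [1, -0.78, -0.72, 0.1, 0, 0, 0.045], [1, -0.78, -0.72, 0.1, 0, 0, 0.045], [1, -0.78, -0.72, 0.1, 0, 0, 0.045], [1, -0.78, -0.72, 0.1, 0, 0, 0.045], [1, -0.78, -0.72, 0.1, 0, 0, 0.045]]

```text
time: 7.05
tool_pos: [0.6212, 0.0777, 0.2907]
ee_rot: [3.141, -0.002, 3.013]
wrist_force: [-0.2, -0.4, -0.3]
width: 0.094
```

```bash
bash s.sh .6243 .0776 .005 172.6
python3 - <<'E'
from bench import robot
from h import *
for n in("top","side"):
    p,d=robot.snapshot(n); cv2.imwrite(f"pics/{n}3.png",cv2.resize(p[80:230,80:280] if n=="top" else p[80:230,150:350],(800,600))[:,:,::-1])
    c=robot.camera_params(n);P=cloud(c,d)
    m=(d>0)&(abs(P[...,2]-.038)<.005)&(abs(P[...,0]-.475)<.06)&(abs(P[...,1]-.229)<.055)
    k,L,st,ce=cv2.connectedComponentsWithStats(m.astype(np.uint8)); l=1+np.argmax(st[1:,4]); print(n,rect(P[L==l]),P[L==l][:,2].mean())
E
```

```text
shift/0.1: [-0.033  0.002  0.865] turn: [ 0.001 -0.001  0.   ] | pos [0.6212 0.0777 0.2907] rot [ 1.7995e+02 -9.0000e-02  1.7262e+02] t 7.05 w 0.094
top (array([459.3, 244.7]), 51.6, 33.8, np.float32(-2.8)) 0.03751858914938924
side (array([475.1, 229.9]), 84.6, 64.8, np.float32(-2.8)) 0.03801602745831692
```

View pics/top3.png

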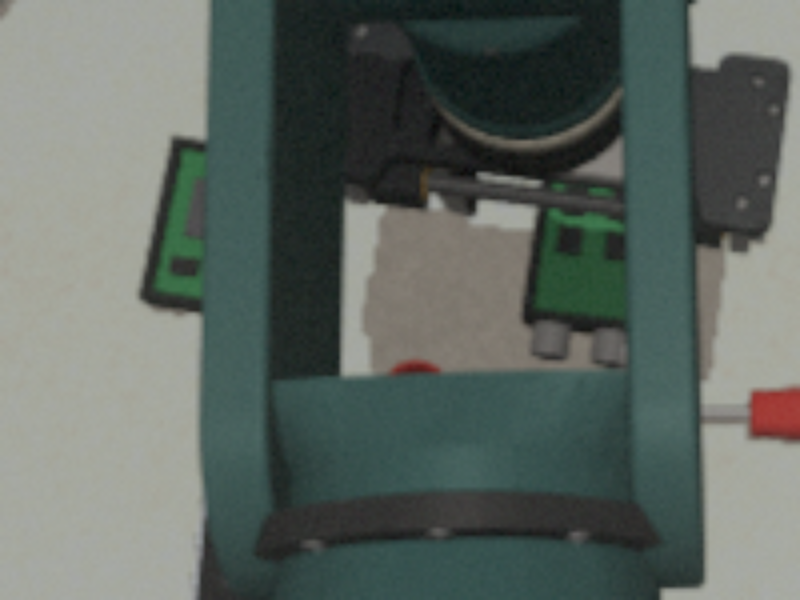

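The arm blocks most of the top view. The side view puts the power module at (0.475, 0.230), yaw −2.8°, top at 38 mm, so it is well placed. On to the io module.

Request:
move_arm:
  increments:
    - [[1, -0.033, 0, 0.3, 0, 0, 0], [1, -0.033, 0, 0.6, 0, 0, 0], [1, -0.033, 0, 0.8, 0, 0, 0], [1, -0.033, 0, 0.855, 0, 0, 0], [1, -0.033, 0, 0.855, 0, 0, 0], [1, -0.033, 0, 0.855, 0, 0, 0]]

```text
time: 7.65
tool_pos: [0.6251, 0.0772, 0.2069]
ee_rot: [3.141, 0.001, 3.013]
wrist_force: [-0.1, 0.2, -0.3]
width: 0.0941
```

```bash
bash s.sh .6243 .0776 .005 172.6
python3 - <<'E'
from bench import robot
from h import *
for n in("side",):
    p,d=robot.snapshot(n); cv2.imwrite(f"pics/{n}4.png",cv2.resize(p[110:230,190:350],(800,600))[:,:,::-1])
E
```

```text
shift/0.1: [0.008 0.003 0.027] turn: [0.    0.001 0.001] | pos [0.6251 0.0772 0.2069] rot [1.7998e+02 8.0000e-02 1.7265e+02] t 7.65 w 0.0941
```

View pics/side4.png

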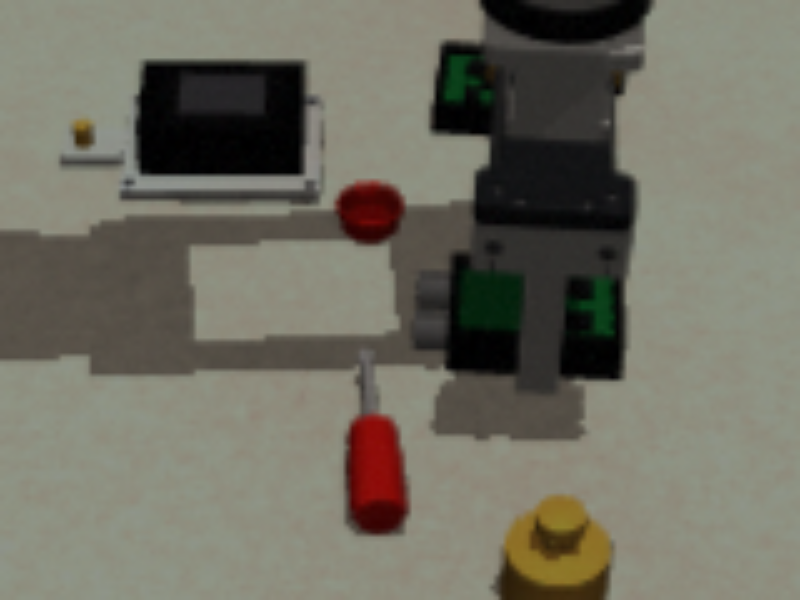

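The io module (450–622, y 260–375) has the finger centred beside it at (538,385). The power module sits square on the plate. I grip and lift.

Request:
move_arm:
  increments:
    - [[1, 0, 0, 0.02, 0, 0, 0], [0, 0, 0, 0.02, 0, 0, 0], [0, 0, 0, 0.02, 0, 0, 0], [0, 0, 0, 0.02, 0, 0, 0], [0, 0, 0, 0.02, 0, 0, 0], [0, 0, 0, 0.02, 0, 0, 0], [0, 0, 0, 0.02, 0, 0, 0], [0, 0, 0, 0.02, 0, 0, 0]]

```text
time: 8.37
tool_pos: [0.6252, 0.0764, 0.2038]
ee_rot: [3.141, 0.0, 3.012]
wrist_force: [0.0, 0.3, 1.3]
width: 0.0596
```

Request:
move_arm:
  increments:
    - [[0, 0, 0, -0.15, 0, 0, 0], [0, 0, 0, -0.4, 0, 0, 0], [0, 0, 0, -0.7, 0, 0, 0], [0, 0, 0, -0.9, 0, 0, 0], [0, 0, 0, -0.9, 0, 0, 0], [0, 0, 0, -0.9, 0, 0, 0]]

```text
time: 8.87
tool_pos: [0.6252, 0.0763, 0.2942]
ee_rot: [3.141, 0.002, 3.012]
wrist_force: [0.5, -0.5, -3.1]
width: 0.0595
```

```bash
bash s.sh .475 .2295 .09 176.6
```

```text
shift/0.1: [1.687 1.325 0.047] turn: [ 0.     0.001 -0.045] | pos [0.6252 0.0763 0.2942] rot [1.7999e+02 1.1000e-01 1.7258e+02] t 8.87 w 0.0595
```

Request:
move_arm:
  increments:
    - [[0, 0.3, 0.2, 0, 0, 0, 0], [0, 0.6, 0.45, 0, 0, 0, 0], [0, 0.85, 0.66, 0, 0, 0, 0], [0, 0.85, 0.66, 0, 0, 0, 0]]

```text
time: 9.2
tool_pos: [0.545, 0.1562, 0.2898]
ee_rot: [3.141, -0.01, 3.017]
wrist_force: [-0.2, -0.1, -3.3]
width: 0.0599
```

Request:
move_arm:
  increments:
    - [[0, 0.3, 0.2, 0, 0, 0, -0.045], [0, 0.6, 0.45, 0, 0, 0, -0.045], [0, 0.83, 0.66, 0, 0, 0, -0.045], [0, 0.83, 0.66, 0, 0, 0, -0.045], [0, 0.83, 0.66, 0, 0, 0, -0.045], [0, 0.83, 0.66, 0, 0, 0, -0.045]]

```text
time: 9.7
tool_pos: [0.4754, 0.2286, 0.2918]
ee_rot: [-3.14, -0.002, 3.083]
wrist_force: [0.1, -0.5, -2.1]
width: 0.0594
```

```bash
bash s.sh .476 .2295 .0426 176.6
```

```text
shift/0.1: [-0.007  0.01   0.5  ] turn: [-0.001 -0.002  0.001] | pos [0.4754 0.2286 0.2918] rot [-1.7989e+02 -1.4000e-01  1.7666e+02] t 9.7 w 0.0594
```

Request:
move_arm:
  increments:
    - [[0, -0.007, 0.01, 0.15, 0, 0, 0], [0, -0.007, 0.01, 0.3, 0, 0, 0], [0, -0.007, 0.01, 0.38, 0, 0, 0], [0, -0.007, 0.01, 0.4, 0, 0, 0], [0, -0.007, 0.01, 0.4, 0, 0, 0]]

```text
time: 10.12
tool_pos: [0.4765, 0.2291, 0.2524]
ee_rot: [-3.14, -0.002, 3.081]
wrist_force: [0.2, -0.2, -2.9]
width: 0.0597
```

```bash
bash s.sh .476 .2295 .0426 176.6
python3 - <<'E'
from bench import robot
from h import *
for n in("side",):
    p,d=robot.snapshot(n); cv2.imwrite(f"pics/{n}5.png",cv2.resize(p[80:200,170:330],(800,600))[:,:,::-1])
E
```

```text
shift/0.1: [0.005 0.004 0.106] turn: [-0.001 -0.002 -0.001] | pos [0.4765 0.2291 0.2524] rot [-1.7993e+02 -1.4000e-01  1.7655e+02] t 10.12 w 0.0597
```

View pics/side5.png

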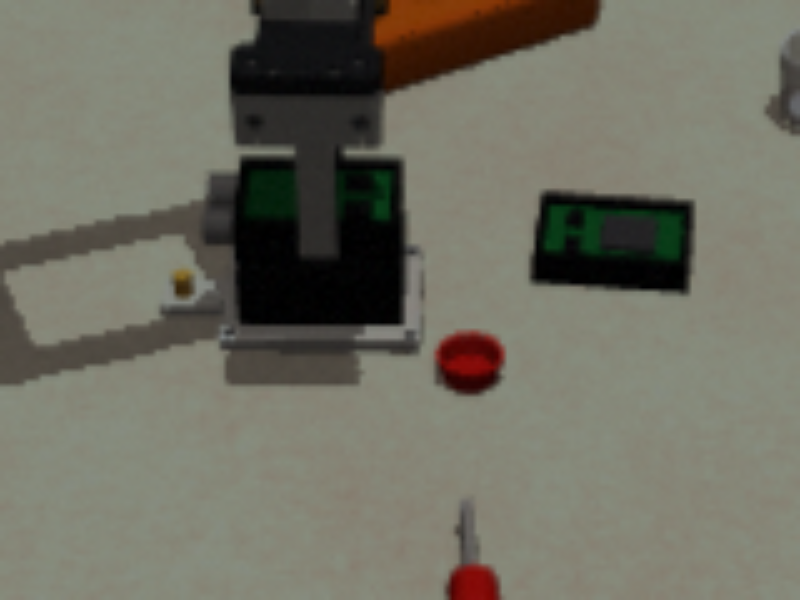

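The io module (236–402) lines up with the power module below it (240–403), its sockets towards the tongue. I lower it.

Request:
move_arm:
  increments:
    - [[0, 0, 0.004, 0.05, 0, 0, 0], [0, 0, 0.004, 0.08, 0, 0, 0], [0, 0, 0.004, 0.1, 0, 0, 0], [0, 0, 0.004, 0.107, 0, 0, 0], [0, 0, 0.004, 0.107, 0, 0, 0], [0, 0, 0.004, 0.107, 0, 0, 0]]

```text
time: 10.67
tool_pos: [0.4763, 0.2304, 0.2431]
ee_rot: [3.141, 0.0, 3.083]
wrist_force: [-0.1, -0.0, -2.4]
width: 0.0596
```

Request:
move_arm:
  increments:
    - [[0, 0, 0, 0.01, 0, 0, 0], [0, 0, 0, 0.015, 0, 0, 0], [0, 0, 0, 0.015, 0, 0, 0]]

```text
time: 10.92
tool_pos: [0.4764, 0.2304, 0.2418]
ee_rot: [3.141, 0.001, 3.083]
wrist_force: [0.0, -0.1, -1.8]
width: 0.0602
```

Request:
move_arm:
  increments:
    - [[0, 0, 0, 0.005, 0, 0, 0], [0, 0, 0, 0.01, 0, 0, 0], [0, 0, 0, 0.01, 0, 0, 0]]

```text
time: 11.17
tool_pos: [0.4764, 0.2303, 0.2417]
ee_rot: [3.141, 0.001, 3.083]
wrist_force: [-2.9, -1.1, 4.7]
width: 0.0597
```

Contact, so I release and move on to the cpu at (0.6336, 0.2665), yaw −8.7°.

Request:
move_arm:
  increments:
    - [[0.7, 0, 0, 0, 0, 0, 0], [0.8, 0, 0, 0, 0, 0, 0], [0.9, 0, 0, 0, 0, 0, 0], [0.9, 0, 0, 0, 0, 0, 0], [0.9, 0, 0, -0.3, 0, 0, 0], [0.9, 0, 0, -0.6, 0, 0, 0], [0.9, 0, 0, -0.7, 0, 0, 0], [0.9, 0, 0, -0.7, 0, 0, 0]]

```text
time: 11.83
tool_pos: [0.4772, 0.2306, 0.314]
ee_rot: [3.139, 0.007, 3.083]
wrist_force: [-0.0, 0.4, -0.2]
width: 0.0843
```

```bash
bash s.sh .6336 .2663 .1 171.3
```

```text
shift/0.1: [-1.539  0.447  0.16 ] turn: [0.002 0.004 0.059] | pos [0.4772 0.2306 0.314 ] rot [179.82   0.4  176.63] t 11.83 w 0.0843
```

Request:
move_arm:
  increments:
    - [[1, -0.77, 0.22, 0, 0, 0, 0], [1, -0.77, 0.22, 0, 0, 0, 0], [1, -0.77, 0.22, 0, 0, 0, 0]]

```text
time: 12.08
tool_pos: [0.5585, 0.248, 0.3047]
ee_rot: [-3.14, -0.003, 3.082]
wrist_force: [-0.5, -0.4, -1.2]
width: 0.0941
```

Request:
move_arm:
  increments:
    - [[1, -0.77, 0.22, 0.16, 0, 0, 0.059], [1, -0.77, 0.22, 0.16, 0, 0, 0.059], [1, -0.77, 0.22, 0.16, 0, 0, 0.059], [1, -0.77, 0.22, 0.16, 0, 0, 0.059], [1, -0.77, 0.22, 0.16, 0, 0, 0.059]]

```text
time: 12.5
tool_pos: [0.6322, 0.265, 0.2924]
ee_rot: [-3.14, -0.003, 2.99]
wrist_force: [0.2, -0.0, 0.6]
width: 0.0939
```

```bash
bash s.sh .6336 .2663 .005 171.3
python3 - <<'E'
from bench import robot
from h import *
for n in("side",):
    p,d=robot.snapshot(n); cv2.imwrite(f"pics/{n}6.png",cv2.resize(p[60:210,170:370],(800,600))[:,:,::-1])
    c=robot.camera_params(n);P=cloud(c,d)
    m=(d>0)&(abs(P[...,2]-.062)<.008)&(abs(P[...,0]-.475)<.075)&(abs(P[...,1]-.229)<.055)
    k,L,st,ce=cv2.connectedComponentsWithStats(m.astype(np.uint8)); l=1+np.argmax(st[1:,4]); print(n,rect(P[L==l]),np.percentile(P[L==l][:,2],[5,50,95]))
E
```

```text
shift/0.1: [-0.015  0.016  0.882] turn: [-0.001 -0.002  0.   ] | pos [0.6322 0.265  0.2924] rot [-179.92   -0.19  171.32] t 12.5 w 0.0939
side (array([468. , 231.8]), 100.3, 67.2, np.float32(-4.6)) [0.05537566 0.05898552 0.06353201]
```

View pics/side6.png

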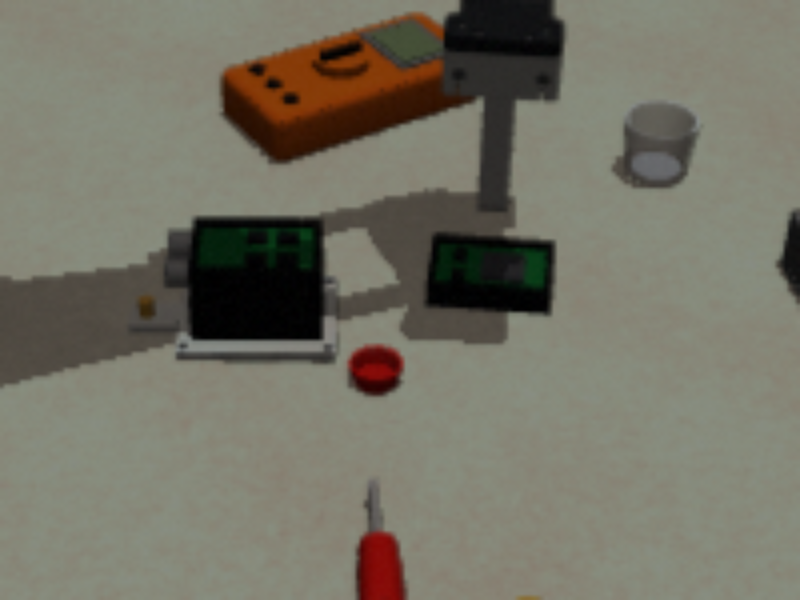

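The io sits squarely on power at (190–323, 220–340), and depth gives its centre as about (0.476, 0.230). I lower onto the cpu.

Request:
move_arm:
  increments:
    - [[1, -0.015, 0.015, 0.3, 0, 0, 0], [1, -0.015, 0.015, 0.6, 0, 0, 0], [1, -0.015, 0.015, 0.8, 0, 0, 0], [1, -0.015, 0.015, 0.88, 0, 0, 0], [1, -0.015, 0.015, 0.88, 0, 0, 0], [1, -0.015, 0.015, 0.88, 0, 0, 0]]

```text
time: 13.05
tool_pos: [0.634, 0.2665, 0.2085]
ee_rot: [3.14, 0.002, 2.99]
wrist_force: [-0.1, 0.2, 0.5]
width: 0.094
```

```bash
bash s.sh .6336 .2663 .005 171.3
python3 - <<'E'
from bench import robot
from h import *
for n in("side",):
    p,d=robot.snapshot(n); cv2.imwrite(f"pics/{n}7.png",cv2.resize(p[80:200,230:390],(800,600))[:,:,::-1])
E
```

```text
shift/0.1: [ 0.004 -0.003  0.043] turn: [0.001 0.001 0.   ] | pos [0.634  0.2665 0.2085] rot [1.7993e+02 1.3000e-01 1.7134e+02] t 13.05 w 0.094
```

View pics/side7.png

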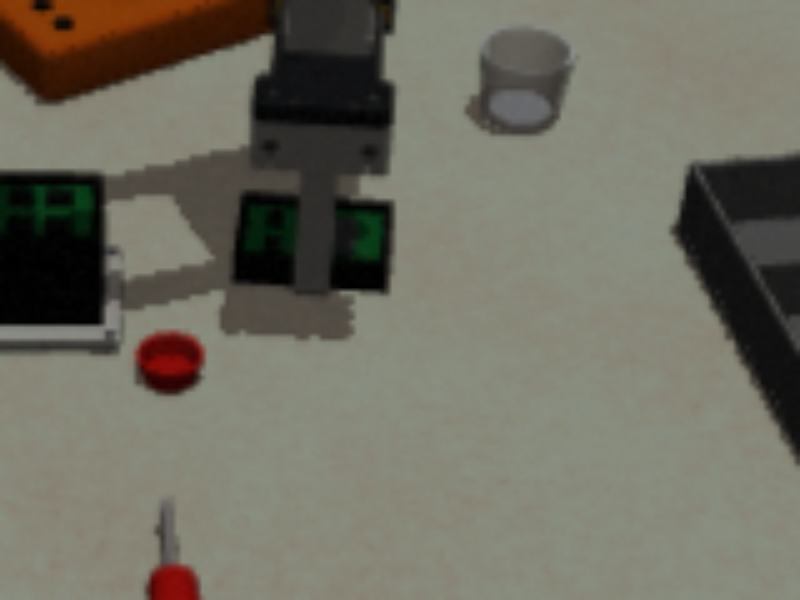

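The finger is centred beside the cpu (235–392) at (312,290). I grip and lift to about 0.315.

Request:
move_arm:
  increments:
    - [[1, 0, 0, 0.045, 0, 0, 0], [0.9, 0, 0, 0.045, 0, 0, 0], [0, 0, 0, 0.045, 0, 0, 0], [0, 0, 0, 0.045, 0, 0, 0], [0, 0, 0, 0.045, 0, 0, 0], [0, 0, 0, 0.045, 0, 0, 0], [0, 0, 0, 0.045, 0, 0, 0], [0, 0, 0, 0.045, 0, 0, 0]]

```text
time: 13.77
tool_pos: [0.6344, 0.2662, 0.2021]
ee_rot: [-3.141, 0.0, 2.99]
wrist_force: [0.2, -0.6, 0.3]
width: 0.06
```

Request:
move_arm:
  increments:
    - [[0, 0, 0, -0.15, 0, 0, 0], [0, 0, 0, -0.4, 0, 0, 0], [0, 0, 0, -0.7, 0, 0, 0], [0, 0, 0, -1, 0, 0, 0], [0, 0, 0, -1, 0, 0, 0], [0, 0, 0, -1, 0, 0, 0]]

```text
time: 14.27
tool_pos: [0.6347, 0.2666, 0.3043]
ee_rot: [3.139, 0.004, 2.99]
wrist_force: [0.3, -0.4, -1.5]
width: 0.0598
```

```bash
bash s.sh .4755 .2298 .1 176.6
```

```text
shift/0.1: [ 1.518 -0.604  0.043] turn: [ 0.001  0.003 -0.059] | pos [0.6347 0.2666 0.3043] rot [179.86   0.24 171.32] t 14.27 w 0.0598
```

Request:
move_arm:
  increments:
    - [[0, 0.3, -0.12, 0, 0, 0, 0], [0, 0.6, -0.25, 0, 0, 0, 0], [0, 0.76, -0.3, 0, 0, 0, 0], [0, 0.76, -0.3, 0, 0, 0, 0]]

```text
time: 14.6
tool_pos: [0.5513, 0.2478, 0.2982]
ee_rot: [-3.138, -0.008, 2.991]
wrist_force: [-0.2, 0.4, -2.6]
width: 0.0598
```

Request:
move_arm:
  increments:
    - [[0, 0.3, -0.12, 0, 0, 0, -0.059], [0, 0.6, -0.25, 0, 0, 0, -0.059], [0, 0.75, -0.3, 0, 0, 0, -0.059], [0, 0.75, -0.3, 0, 0, 0, -0.059], [0, 0.75, -0.3, 0, 0, 0, -0.059], [0, 0.75, -0.3, 0, 0, 0, -0.059]]

```text
time: 15.1
tool_pos: [0.4769, 0.23, 0.3012]
ee_rot: [-3.141, 0.0, 3.083]
wrist_force: [0.3, 0.1, -1.8]
width: 0.0599
```

```bash
bash s.sh .4762 .2298 .0649 176.6
```

```text
shift/0.1: [ 0.007 -0.003  0.371] turn: [-0.  0.  0.] | pos [0.4769 0.23   0.3012] rot [-179.99    0.    176.62] t 15.1 w 0.0599
```

Request:
move_arm:
  increments:
    - [[0, 0.006, 0, 0.12, 0, 0, 0], [0, 0.006, 0, 0.22, 0, 0, 0], [0, 0.006, 0, 0.27, 0, 0, 0], [0, 0.006, 0, 0.27, 0, 0, 0], [0, 0.006, 0, 0.27, 0, 0, 0]]

```text
time: 15.52
tool_pos: [0.4754, 0.2299, 0.2738]
ee_rot: [-3.141, -0.002, 3.083]
wrist_force: [0.2, -0.2, -1.7]
width: 0.0603
```

```bash
bash s.sh .4762 .2298 .0649 176.6
python3 - <<'E'
from bench import robot
from h import *
for n in("side",):
    p,d=robot.snapshot(n); cv2.imwrite(f"pics/{n}8.png",cv2.resize(p[60:180,170:330],(800,600))[:,:,::-1])
E
```

```text
shift/0.1: [-0.008 -0.     0.096] turn: [-0.001 -0.001  0.   ] | pos [0.4754 0.2299 0.2738] rot [-1.7995e+02 -1.2000e-01  1.7663e+02] t 15.52 w 0.0603
```

View pics/side8.png

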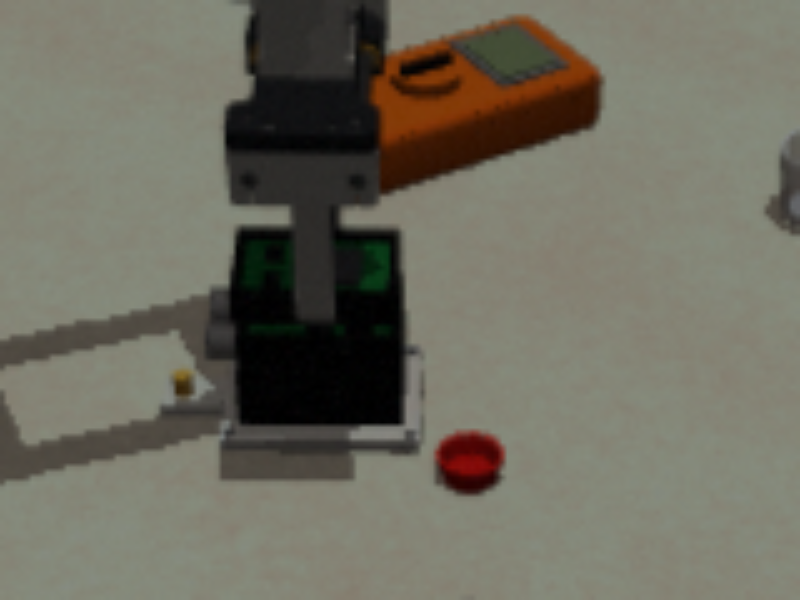

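The cpu (230–400) sits within about 2 mm of the io below (236–403), just above it. I lower it.

Request:
move_arm:
  increments:
    - [[0, -0.012, 0, 0.05, 0, 0, 0], [0, -0.012, 0, 0.08, 0, 0, 0], [0, -0.012, 0, 0.1, 0, 0, 0], [0, -0.012, 0, 0.112, 0, 0, 0], [0, -0.012, 0, 0.112, 0, 0, 0], [0, -0.012, 0, 0.112, 0, 0, 0]]

```text
time: 16.07
tool_pos: [0.4766, 0.2299, 0.2641]
ee_rot: [3.141, 0.0, 3.083]
wrist_force: [-0.6, -0.3, -0.5]
width: 0.0596
```

Request:
move_arm:
  increments:
    - [[0, 0, 0, 0.005, 0, 0, 0], [0, 0, 0, 0.01, 0, 0, 0], [0, 0, 0, 0.01, 0, 0, 0]]

```text
time: 16.32
tool_pos: [0.4766, 0.2298, 0.264]
ee_rot: [3.142, 0.001, 3.083]
wrist_force: [-2.0, -1.0, 4.5]
width: 0.0599
```

Request:
move_arm:
  increments:
    - [[0.7, 0, 0, 0, 0, 0, 0], [0.8, 0, 0, 0, 0, 0, 0], [0.9, 0, 0, 0, 0, 0, 0], [0.9, 0, 0, 0, 0, 0, 0], [0.9, 0, 0, -0.3, 0, 0, 0], [0.9, 0, 0, -0.6, 0, 0, 0], [0.9, 0, 0, -0.6, 0, 0, 0], [0.9, 0, 0, -0.6, 0, 0, 0]]

```text
time: 16.98
tool_pos: [0.4772, 0.2301, 0.325]
ee_rot: [3.139, 0.005, 3.083]
wrist_force: [-0.6, -0.1, -0.9]
width: 0.0843
```

```bash
bash s.sh .6303 -.2424 .06 175.7
```

```text
shift/0.1: [-1.803 -4.628  0.657] turn: [0.001 0.003 0.01 ] | pos [0.4772 0.2301 0.325 ] rot [179.88   0.27 176.63] t 16.98 w 0.0843
```

Request:
move_arm:
  increments:
    - [[1, -0.36, -0.925, 0, 0, 0, 0], [1, -0.36, -0.925, 0, 0, 0, 0], [1, -0.36, -0.925, 0, 0, 0, 0]]

```text
time: 17.23
tool_pos: [0.5075, 0.1324, 0.3209]
ee_rot: [-3.139, -0.002, 3.081]
wrist_force: [-0.2, 0.8, 0.4]
width: 0.0939
```

Request:
move_arm:
  increments:
    - [[1, -0.36, -0.925, 0, 0, 0, 0], [1, -0.36, -0.925, 0, 0, 0, 0], [1, -0.36, -0.925, 0, 0, 0, 0]]

```text
time: 17.48
tool_pos: [0.5381, 0.037, 0.3207]
ee_rot: [-3.139, -0.002, 3.079]
wrist_force: [0.6, 0.1, -0.5]
width: 0.0937
```

Request:
move_arm:
  increments:
    - [[1, -0.36, -0.925, 0, 0, 0, 0], [1, -0.36, -0.925, 0, 0, 0, 0], [1, -0.36, -0.925, 0, 0, 0, 0]]

```text
time: 17.73
tool_pos: [0.5686, -0.0577, 0.3205]
ee_rot: [-3.14, -0.002, 3.079]
wrist_force: [0.4, -0.1, -0.3]
width: 0.0939
```

Request:
move_arm:
  increments:
    - [[1, -0.36, -0.925, 0, 0, 0, 0], [1, -0.36, -0.925, 0, 0, 0, 0], [1, -0.36, -0.925, 0, 0, 0, 0]]

```text
time: 17.98
tool_pos: [0.599, -0.152, 0.3205]
ee_rot: [-3.14, -0.002, 3.079]
wrist_force: [-0.8, 0.4, -0.5]
width: 0.0937
```

Request:
move_arm:
  increments:
    - [[1, -0.36, -0.925, 0.3, 0, 0, 0.01], [1, -0.36, -0.925, 0.3, 0, 0, 0.01], [1, -0.36, -0.925, 0.3, 0, 0, 0.01], [1, -0.36, -0.925, 0.3, 0, 0, 0.01], [1, -0.36, -0.925, 0.3, 0, 0, 0.01], [1, -0.36, -0.925, 0.3, 0, 0, 0.01]]

```text
time: 18.48
tool_pos: [0.629, -0.2412, 0.292]
ee_rot: [3.14, -0.001, 3.068]
wrist_force: [-0.4, -1.0, -0.5]
width: 0.0939
```

```bash
bash s.sh .6303 -.2424 .003 175.7
python3 - <<'E'
from bench import robot
from h import *
for n in("top","side"):
    p,d=robot.snapshot(n); cv2.imwrite(f"pics/{n}9.png",cv2.resize(p,(800,600))[:,:,::-1])
    c=robot.camera_params(n);P=cloud(c,d)
    m=(d>0)&(abs(P[...,2]-.079)<.007)&(abs(P[...,0]-.475)<.06)&(abs(P[...,1]-.229)<.055)
    k,L,st,ce=cv2.connectedComponentsWithStats(m.astype(np.uint8)); l=1+np.argmax(st[1:,4]); print(n,rect(P[L==l]),np.percentile(P[L==l][:,2],[5,50,95]))
E
```

```text
shift/0.1: [-0.015 -0.012  0.898] turn: [ 0.001 -0.001  0.001] | pos [ 0.629  -0.2412  0.292 ] rot [ 1.7990e+02 -8.0000e-02  1.7577e+02] t 18.48 w 0.0939
top (array([476. , 230.2]), 84.1, 61.1, np.float32(-3.3)) [0.07296892 0.07653402 0.08091342]
side (array([475.8, 231.3]), 83.6, 68.1, np.float32(-2.2)) [0.07360853 0.07743814 0.08161228]
```

View pics/top9.png

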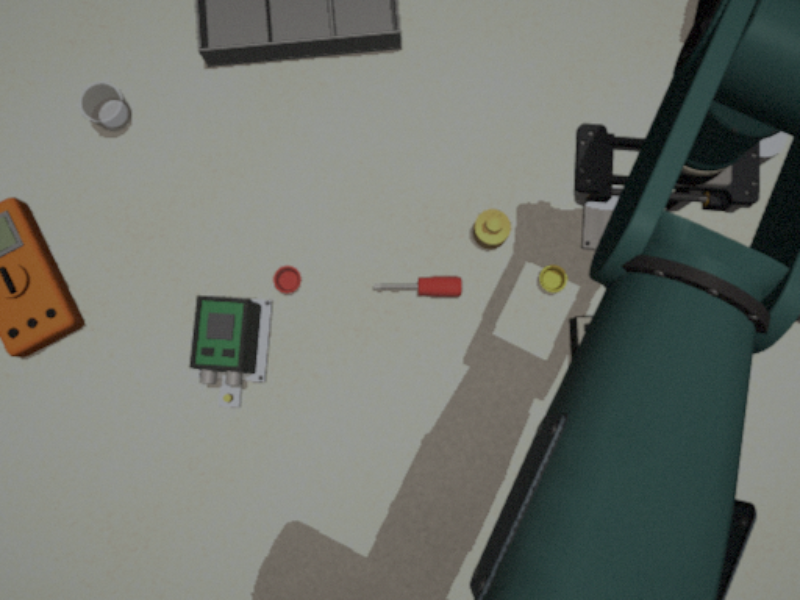

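The top view shows the stack with the cpu on it: centre (0.476, 0.230), yaw −3.3°, at the right height. A can stands near the cover at top-view (750,145), so I check its clearance before going down.

Run:
```python
from bench import robot
from h import *
for n in("top","side"):
    z=np.load(n+"0.npz");P=cloud(robot.camera_params(n),z["d"]);m=(z["d"]>0)&(P[...,2]>.02)&(P[...,0]>.55)&(P[...,0]<.85)&(P[...,1]<-.29)&(P[...,1]>-.45)
    Q=P[m]; print(n,len(Q),Q.min(0),Q.max(0))
```

```text
top 1658 [ 0.68958776 -0.44998277  0.0200654 ] [ 0.84998361 -0.38830516  0.12574488]
side 2222 [ 0.69015503 -0.44998364  0.02006753] [ 0.84998258 -0.38996903  0.12600167]
```

Clear, with the nearest point at y −0.388.

Request:
move_arm:
  increments:
    - [[1, -0.015, -0.012, 0.3, 0, 0, 0], [1, -0.015, -0.012, 0.6, 0, 0, 0], [1, -0.015, -0.012, 0.8, 0, 0, 0], [1, -0.015, -0.012, 0.87, 0, 0, 0], [1, -0.015, -0.012, 0.87, 0, 0, 0], [1, -0.015, -0.012, 0.87, 0, 0, 0], [1, -0.015, -0.012, 0.87, 0, 0, 0]]

```text
time: 19.17
tool_pos: [0.6313, -0.2435, 0.2085]
ee_rot: [-3.14, 0.004, 3.068]
wrist_force: [-0.5, -0.5, 0.3]
width: 0.0942
```

```bash
bash s.sh .6303 -.2424 .003 175.7
python3 - <<'E'
from bench import robot
from h import *
for n in("side",):
    p,d=robot.snapshot(n); cv2.imwrite(f"pics/{n}10.png",cv2.resize(p[220:340,240:400],(800,600))[:,:,::-1])
E
```

```text
shift/0.1: [0.011 0.011 0.063] turn: [-0.001  0.003  0.001] | pos [ 0.6313 -0.2435  0.2085] rot [-179.91    0.23  175.77] t 19.17 w 0.0942
```

View pics/side10.png

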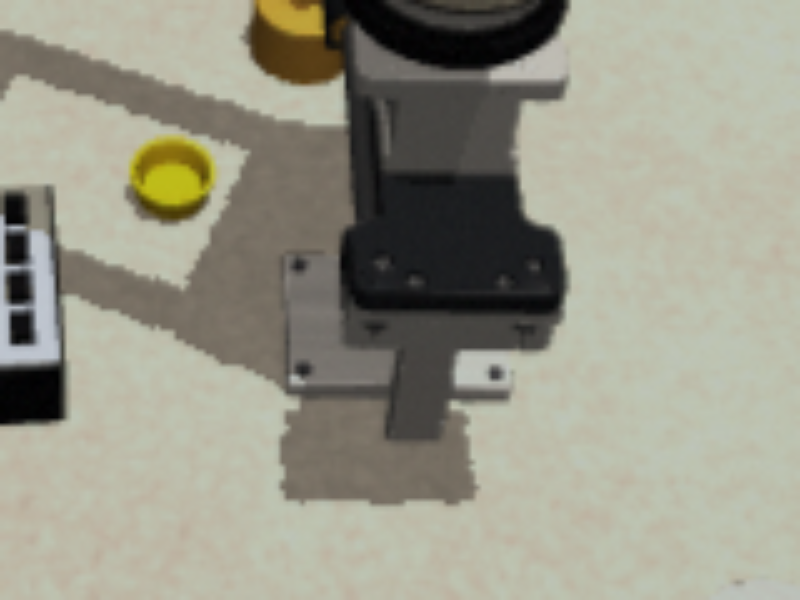

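The finger's offset from the cover's middle (414 against 400 px) is what perspective would give. I go down to 3 mm and grip.

Request:
move_arm:
  increments:
    - [[1, 0.01, 0.01, 0.04, 0, 0, 0], [1, 0.01, 0.01, 0.06, 0, 0, 0], [1, 0.01, 0.01, 0.06, 0, 0, 0], [1, 0.01, 0.01, 0.06, 0, 0, 0]]

```text
time: 19.55
tool_pos: [0.6295, -0.2427, 0.1997]
ee_rot: [3.141, -0.0, 3.067]
wrist_force: [-0.1, -0.7, -0.7]
width: 0.0934
```

Request:
move_arm:
  increments:
    - [[1, 0, 0, -0.025, 0, 0, 0], [1, 0, 0, -0.025, 0, 0, 0], [1, 0, 0, -0.025, 0, 0, 0]]

```text
time: 19.8
tool_pos: [0.6297, -0.2428, 0.2027]
ee_rot: [-3.141, 0.001, 3.067]
wrist_force: [0.5, 0.3, 0.1]
width: 0.0941
```

Request:
move_arm:
  increments:
    - [[0.8, 0, 0, 0, 0, 0, 0], [0, 0, 0, 0, 0, 0, 0], [0, 0, 0, 0, 0, 0, 0], [0, 0, 0, 0, 0, 0, 0], [0, 0, 0, 0, 0, 0, 0], [0, 0, 0, 0, 0, 0, 0], [0, 0, 0, 0, 0, 0, 0]]

```text
time: 20.38
tool_pos: [0.6296, -0.2427, 0.2022]
ee_rot: [3.142, -0.0, 3.067]
wrist_force: [0.4, -0.2, -0.9]
width: 0.0596
```

Request:
move_arm:
  increments:
    - [[0, 0, 0, -0.1, 0, 0, 0], [0, 0, 0, -0.3, 0, 0, 0], [0, 0, 0, -0.6, 0, 0, 0], [0, 0, 0, -0.6, 0, 0, 0], [0, 0, 0, -0.6, 0, 0, 0]]

```text
time: 20.8
tool_pos: [0.6303, -0.2429, 0.2657]
ee_rot: [-3.139, 0.006, 3.067]
wrist_force: [-0.2, 0.5, -1.2]
width: 0.0593
```

```bash
bash s.sh .476 .2298 .12 176.6
python3 - <<'E'
from bench import robot
from h import *
for n in("side",):
    p,d=robot.snapshot(n); cv2.imwrite(f"pics/{n}11.png",cv2.resize(p[200:350,220:420],(800,600))[:,:,::-1])
E
```

```text
shift/0.1: [ 1.887  4.598 -0.556] turn: [-0.001  0.004 -0.01 ] | pos [ 0.6303 -0.2429  0.2657] rot [-179.88    0.33  175.73] t 20.8 w 0.0593
```

View pics/side11.png

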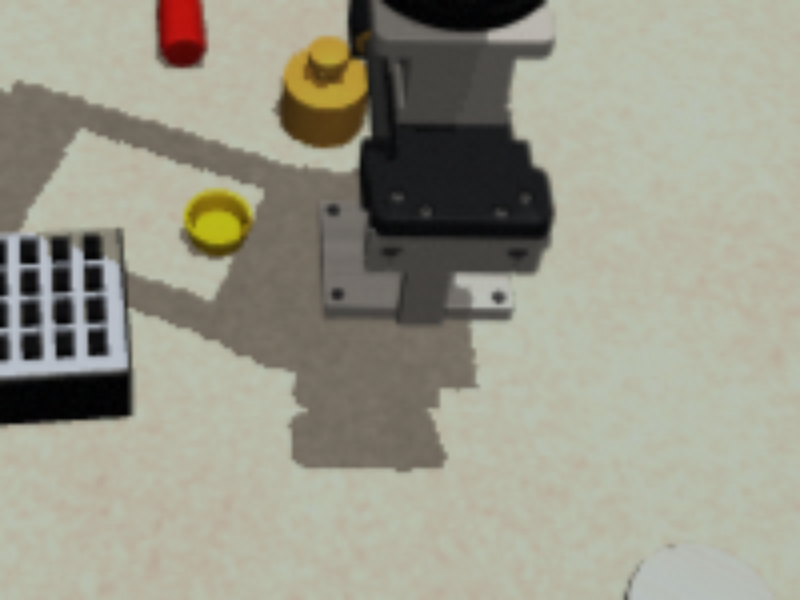

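The cover is held level and the finger is centred on it. I carry it to the stack.

Request:
move_arm:
  increments:
    - [[0, 0, 0, -0.3, 0, 0, 0], [0, 0, 0, -0.6, 0, 0, 0], [0, 0.1, 0.3, -0.65, 0, 0, 0], [0, 0.2, 0.6, -0.65, 0, 0, 0], [0, 0.3, 0.9, -0.65, 0, 0, 0], [0, 0.38, 0.92, -0.65, 0, 0, 0]]

```text
time: 21.35
tool_pos: [0.5979, -0.1436, 0.3254]
ee_rot: [3.137, -0.004, 3.072]
wrist_force: [0.3, 0.5, 0.1]
width: 0.0592
```

Request:
move_arm:
  increments:
    - [[0, 0.13, 0.3, 0, 0, 0, -0.01], [0, 0.26, 0.6, 0, 0, 0, -0.01], [0, 0.37, 0.92, 0, 0, 0, -0.01]]

```text
time: 21.6
tool_pos: [0.5673, -0.0532, 0.3251]
ee_rot: [3.141, -0.004, 3.081]
wrist_force: [-0.0, 0.1, -1.1]
width: 0.0595
```

Request:
move_arm:
  increments:
    - [[0, 0.13, 0.3, 0, 0, 0, 0], [0, 0.26, 0.6, 0, 0, 0, 0], [0, 0.38, 0.92, 0, 0, 0, 0]]

```text
time: 21.85
tool_pos: [0.5348, 0.0413, 0.3253]
ee_rot: [-3.141, -0.004, 3.082]
wrist_force: [0.7, 0.6, -0.4]
width: 0.0596
```

Request:
move_arm:
  increments:
    - [[0, 0.13, 0.3, 0, 0, 0, 0], [0, 0.26, 0.6, 0, 0, 0, 0], [0, 0.38, 0.92, 0, 0, 0, 0]]

```text
time: 22.1
tool_pos: [0.5023, 0.1354, 0.3254]
ee_rot: [-3.141, -0.003, 3.082]
wrist_force: [-0.2, 0.0, -1.4]
width: 0.0596
```

```bash
bash s.sh .476 .2298 .13 176.6
```

```text
shift/0.1: [ 0.318  0.927 -0.038] turn: [-0.001 -0.002 -0.   ] | pos [0.5023 0.1354 0.3254] rot [-179.94   -0.18  176.59] t 22.1 w 0.0596
```

Request:
move_arm:
  increments:
    - [[0, 0.1, 0.3, 0, 0, 0, 0], [0, 0.2, 0.6, 0, 0, 0, 0], [0, 0.3, 0.88, 0, 0, 0, 0], [0, 0.3, 0.91, 0, 0, 0, 0], [0, 0.3, 0.91, 0.15, 0, 0, 0], [0, 0.3, 0.91, 0.3, 0, 0, 0], [0, 0.3, 0.91, 0.3, 0, 0, 0], [0, 0.3, 0.91, 0.3, 0, 0, 0]]

```text
time: 22.77
tool_pos: [0.4785, 0.2264, 0.2952]
ee_rot: [-3.139, -0.004, 3.082]
wrist_force: [0.8, 0.1, -0.3]
width: 0.0599
```

```bash
bash s.sh .476 .2298 .083 176.6
python3 - <<'E'
from bench import robot
from h import *
for n in("side",):
    p,d=robot.snapshot(n); cv2.imwrite(f"pics/{n}12.png",cv2.resize(p[60:180,170:330],(800,600))[:,:,::-1])
E
```

```text
shift/0.1: [0.027 0.033 0.13 ] turn: [-0.001 -0.003  0.   ] | pos [0.4785 0.2264 0.2952] rot [-179.88   -0.24  176.6 ] t 22.77 w 0.0599
```

View pics/side12.png

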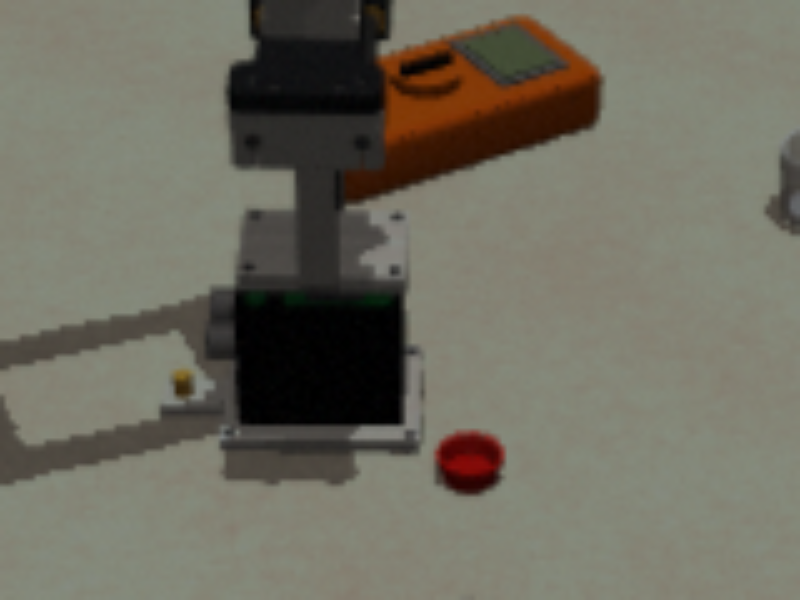

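The cover (238–410) is above the cpu and needs about 2.5 mm in −x and 3 mm in +y. I shift and lower it.

Request:
move_arm:
  increments:
    - [[0, 0.022, 0.03, 0, 0, 0, 0], [0, 0.022, 0.03, 0.05, 0, 0, 0], [0, 0.022, 0.03, 0.08, 0, 0, 0], [0, 0.022, 0.03, 0.1, 0, 0, 0], [0, 0.022, 0.03, 0.115, 0, 0, 0], [0, 0.022, 0.03, 0.115, 0, 0, 0], [0, 0.022, 0.03, 0.115, 0, 0, 0]]

```text
time: 23.4
tool_pos: [0.4768, 0.2303, 0.2857]
ee_rot: [-3.142, -0.0, 3.083]
wrist_force: [0.1, -0.2, -0.8]
width: 0.0596
```

```bash
bash s.sh .476 .2298 .083 176.6
```

```text
shift/0.1: [ 0.008 -0.005  0.035] turn: [-0. -0.  0.] | pos [0.4768 0.2303 0.2857] rot [-1.8000e+02 -1.0000e-02  1.7663e+02] t 23.4 w 0.0596
```

Request:
move_arm:
  increments:
    - [[0, 0.005, -0.004, 0.015, 0, 0, 0], [0, 0.005, -0.004, 0.025, 0, 0, 0], [0, 0.005, -0.004, 0.035, 0, 0, 0], [0, 0.005, -0.004, 0.035, 0, 0, 0], [0, 0.005, -0.004, 0.035, 0, 0, 0]]

```text
time: 23.82
tool_pos: [0.4763, 0.2299, 0.2823]
ee_rot: [3.142, 0.0, 3.083]
wrist_force: [-0.8, 1.0, -1.1]
width: 0.0596
```

Request:
move_arm:
  increments:
    - [[0, 0, 0, 0.005, 0, 0, 0], [0, 0, 0, 0.012, 0, 0, 0], [0, 0, 0, 0.012, 0, 0, 0]]

```text
time: 24.07
tool_pos: [0.4763, 0.2299, 0.2821]
ee_rot: [3.141, 0.001, 3.083]
wrist_force: [-2.7, -0.7, 4.7]
width: 0.0596
```

Request:
move_arm:
  increments:
    - [[0.7, 0, 0, 0, 0, 0, 0], [0.8, 0, 0, 0, 0, 0, 0], [0.9, 0, 0, 0, 0, 0, 0], [0.9, 0, 0, 0, 0, 0, 0], [0.9, 0, 0, -0.3, 0, 0, 0], [0.9, 0, 0, -0.5, 0, 0, 0], [0.9, 0, 0, -0.5, 0, 0, 0], [0.9, 0, 0, -0.5, 0, 0, 0]]

```text
time: 24.73
tool_pos: [0.4766, 0.23, 0.3321]
ee_rot: [3.14, 0.003, 3.083]
wrist_force: [-0.3, 0.3, 0.3]
width: 0.0844
```

```bash
bash s.sh .6125 -.093 .1 176.6
```

```text
shift/0.1: [-1.545 -3.145  0.33 ] turn: [0.001 0.002 0.   ] | pos [0.4766 0.23   0.3321] rot [1.7992e+02 1.6000e-01 1.7663e+02] t 24.73 w 0.0844
```

Request:
move_arm:
  increments:
    - [[1, -0.39, -0.79, 0, 0, 0, 0], [1, -0.39, -0.79, 0, 0, 0, 0], [1, -0.39, -0.79, 0, 0, 0, 0]]

```text
time: 24.98
tool_pos: [0.5118, 0.1446, 0.3289]
ee_rot: [-3.137, -0.002, 3.078]
wrist_force: [-0.2, 0.8, -0.6]
width: 0.0939
```

Request:
move_arm:
  increments:
    - [[1, -0.39, -0.79, 0, 0, 0, 0], [1, -0.39, -0.79, 0, 0, 0, 0], [1, -0.39, -0.79, 0, 0, 0, 0]]

```text
time: 25.23
tool_pos: [0.5462, 0.063, 0.3289]
ee_rot: [-3.138, -0.002, 3.077]
wrist_force: [-0.4, 0.0, -0.6]
width: 0.094
```

Request:
move_arm:
  increments:
    - [[1, -0.39, -0.79, 0, 0, 0, 0], [1, -0.39, -0.79, 0, 0, 0, 0], [1, -0.39, -0.79, 0, 0, 0, 0]]

```text
time: 25.48
tool_pos: [0.5803, -0.018, 0.3289]
ee_rot: [-3.139, -0.002, 3.077]
wrist_force: [-0.5, 0.3, 0.3]
width: 0.0939
```

Request:
move_arm:
  increments:
    - [[1, -0.38, -0.78, 0.3, 0, 0, 0], [1, -0.38, -0.78, 0.3, 0, 0, 0], [1, -0.38, -0.78, 0.3, 0, 0, 0], [1, -0.38, -0.78, 0.3, 0, 0, 0], [1, -0.38, -0.78, 0.3, 0, 0, 0]]

```text
time: 25.9
tool_pos: [0.6122, -0.0929, 0.2996]
ee_rot: [3.14, -0.003, 3.082]
wrist_force: [0.4, -0.2, 0.3]
width: 0.0941
```

```bash
bash s.sh .6125 -.093 .006 176.6
python3 - <<'E'
from bench import robot
from h import *
for n in("top","side"):
    p,d=robot.snapshot(n); cv2.imwrite(f"pics/{n}13.png",cv2.resize(p,(800,600))[:,:,::-1])
    c=robot.camera_params(n);P=cloud(c,d)
    m=(d>0)&(abs(P[...,2]-.090)<.005)&(abs(P[...,0]-.475)<.06)&(abs(P[...,1]-.229)<.055)
    k,L,st,ce=cv2.connectedComponentsWithStats(m.astype(np.uint8)); l=1+np.argmax(st[1:,4]); print(n,rect(P[L==l]),np.percentile(P[L==l][:,2],[5,50,95]))
    m=(d>0)&(P[...,2]>.028)&(P[...,2]<.06)&(abs(P[...,0]-.6125)<.03)&(abs(P[...,1]+.093)<.03); Q=P[m]; print(len(Q),Q.min(0),Q.max(0),rect(Q))
E
```

```text
shift/0.1: [-0.006 -0.003  0.944] turn: [ 0.001 -0.002  0.   ] | pos [ 0.6122 -0.0929  0.2996] rot [179.89  -0.18 176.6 ] t 25.9 w 0.0941
top (array([477.6, 230. ]), 84.0, 60.7, np.float32(-3.6)) [0.08733915 0.08964402 0.09193979]
402 [ 0.59010872 -0.11559546  0.02809959] [ 0.63198881 -0.07029578  0.05569589] (array([610.9, -92.9]), 45.3, 41.7, np.float32(87.7))
side (array([477.7, 229.9]), 84.2, 65.2, np.float32(-3.0)) [0.08707078 0.09035961 0.09244014]
281 [ 0.59142725 -0.11610166  0.02813705] [ 0.63476163 -0.07323091  0.05468387] (array([612.5, -95.5]), 42.7, 42.0, np.float32(-7.7))
```

View pics/side13.png

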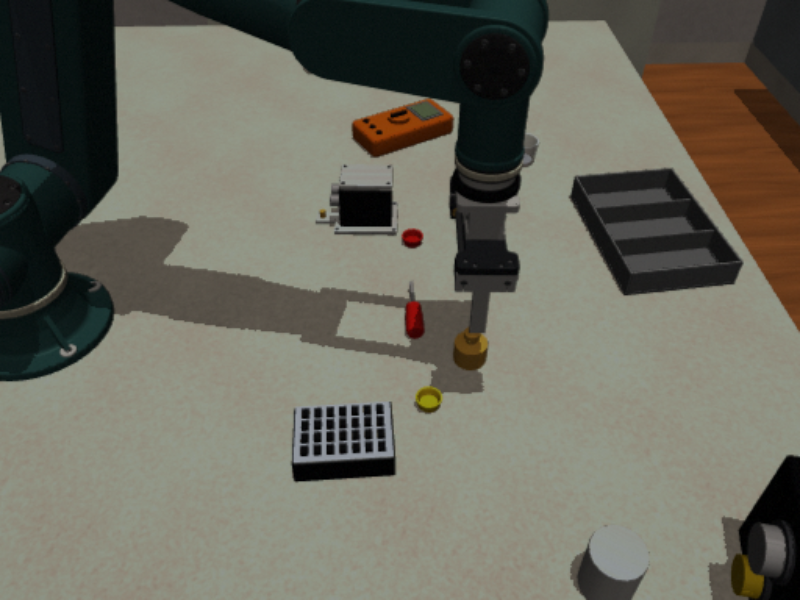

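The cover is on at (0.4776, 0.230), yaw about −3.4°, top at 90 mm. The gripper stands over the weight at (470,348).

Request:
move_arm:
  increments:
    - [[1, -0.005, -0.003, 0.3, 0, 0, 0], [1, -0.005, -0.003, 0.6, 0, 0, 0], [1, -0.005, -0.003, 0.8, 0, 0, 0], [1, -0.005, -0.003, 0.92, 0, 0, 0], [1, -0.005, -0.003, 0.92, 0, 0, 0], [1, -0.005, -0.003, 0.92, 0, 0, 0], [1, -0.005, -0.003, 0.92, 0, 0, 0]]

```text
time: 26.58
tool_pos: [0.6137, -0.0935, 0.2114]
ee_rot: [-3.141, 0.004, 3.084]
wrist_force: [0.2, -0.6, 0.9]
width: 0.094
```

Request:
move_arm:
  increments:
    - [[0.8, 0, 0, 0, 0, 0, 0], [0, 0, 0, 0, 0, 0, 0], [0, 0, 0, 0, 0, 0, 0], [0, 0, 0, 0, 0, 0, 0], [0, 0, 0, 0, 0, 0, 0], [0, 0, 0, 0, 0, 0, 0], [0, 0, 0, 0, 0, 0, 0], [0, 0, 0, 0, 0, 0, 0]]

```text
time: 27.25
tool_pos: [0.613, -0.0939, 0.209]
ee_rot: [3.141, -0.0, 3.083]
wrist_force: [0.5, 0.3, -0.3]
width: 0.0452
```

```bash
bash s.sh .475 .229 .12 176.6
python3 - <<'E'
from bench import robot
from h import *
for n in("side",):
    p,d=robot.snapshot(n); cv2.imwrite(f"pics/{n}14.png",cv2.resize(p[150:270,220:380],(800,600))[:,:,::-1])
E
```

```text
shift/0.1: [ 1.568  3.142 -1.1  ] turn: [ 0. -0.  0.] | pos [ 0.613  -0.0939  0.209 ] rot [ 1.7996e+02 -1.0000e-02  1.7662e+02] t 27.25 w 0.0452
```

View pics/side14.png

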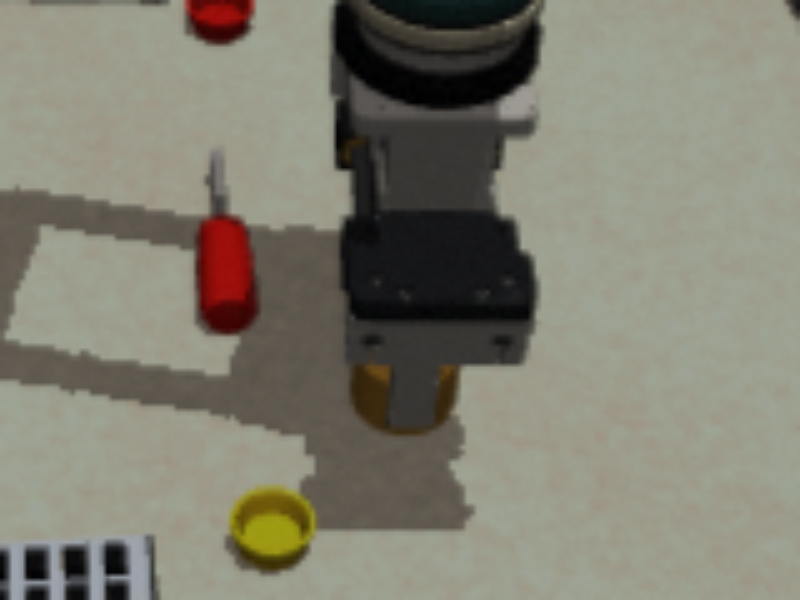

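Gripped (45 mm opening, finger over the cylinder's middle). I lift it, then carry it.

Request:
move_arm:
  increments:
    - [[0, 0, 0, -0.1, 0, 0, 0], [0, 0, 0, -0.3, 0, 0, 0], [0, 0, 0, -0.6, 0, 0, 0], [0, 0, 0, -0.9, 0, 0, 0], [0, 0, 0, -1, 0, 0, 0], [0, 0, 0, -1, 0, 0, 0]]

```text
time: 27.8
tool_pos: [0.6137, -0.0942, 0.3132]
ee_rot: [-3.14, 0.007, 3.083]
wrist_force: [-0.2, 0.4, -3.8]
width: 0.045
```

Request:
move_arm:
  increments:
    - [[0, 0.12, 0.25, -0.1, 0, 0, 0], [0, 0.26, 0.52, -0.2, 0, 0, 0], [0, 0.39, 0.78, -0.3, 0, 0, 0], [0, 0.39, 0.78, -0.3, 0, 0, 0]]

```text
time: 28.13
tool_pos: [0.577, -0.0098, 0.3387]
ee_rot: [3.138, -0.002, 3.087]
wrist_force: [0.7, 0.7, -3.1]
width: 0.0453
```

Request:
move_arm:
  increments:
    - [[0, 0.13, 0.26, 0, 0, 0, 0], [0, 0.26, 0.52, 0, 0, 0, 0], [0, 0.39, 0.78, 0, 0, 0, 0], [0, 0.39, 0.78, 0, 0, 0, 0]]

```text
time: 28.47
tool_pos: [0.5421, 0.07, 0.3363]
ee_rot: [3.139, -0.007, 3.087]
wrist_force: [-0.2, -0.9, -3.3]
width: 0.0453
```

Request:
move_arm:
  increments:
    - [[0, 0.13, 0.26, 0, 0, 0, 0], [0, 0.26, 0.52, 0, 0, 0, 0], [0, 0.39, 0.78, 0, 0, 0, 0], [0, 0.39, 0.78, 0, 0, 0, 0]]

```text
time: 28.8
tool_pos: [0.5079, 0.1498, 0.3366]
ee_rot: [3.139, -0.006, 3.087]
wrist_force: [-0.4, -0.3, -3.2]
width: 0.045
```

```bash
bash s.sh .476 .2295 .1098 176.6
```

```text
shift/0.1: [0.361 0.778 0.28 ] turn: [ 0.001 -0.004  0.003] | pos [0.5079 0.1498 0.3366] rot [179.87  -0.33 176.9 ] t 28.8 w 0.045
```

Request:
move_arm:
  increments:
    - [[0, 0.12, 0.26, 0, 0, 0, 0], [0, 0.24, 0.52, 0, 0, 0, 0], [0, 0.34, 0.77, 0, 0, 0, 0], [0, 0.34, 0.77, 0, 0, 0, 0], [0, 0.34, 0.77, 0.1, 0, 0, 0], [0, 0.34, 0.77, 0.15, 0, 0, 0], [0, 0.34, 0.77, 0.15, 0, 0, 0], [0, 0.34, 0.77, 0.15, 0, 0, 0]]

```text
time: 29.47
tool_pos: [0.4807, 0.2242, 0.3224]
ee_rot: [-3.14, -0.003, 3.081]
wrist_force: [-0.8, -0.3, -4.4]
width: 0.0449
```

```bash
bash s.sh .476 .2295 .1003 176.6
python3 - <<'E'
from bench import robot
from h import *
for n in("side",):
    p,d=robot.snapshot(n); cv2.imwrite(f"pics/{n}15.png",cv2.resize(p[60:180,170:330],(800,600))[:,:,::-1])
E
```

```text
shift/0.1: [0.05  0.05  0.229] turn: [-0.001 -0.002 -0.001] | pos [0.4807 0.2242 0.3224] rot [-1.7991e+02 -1.6000e-01  1.7654e+02] t 29.47 w 0.0449
```

View pics/side15.png

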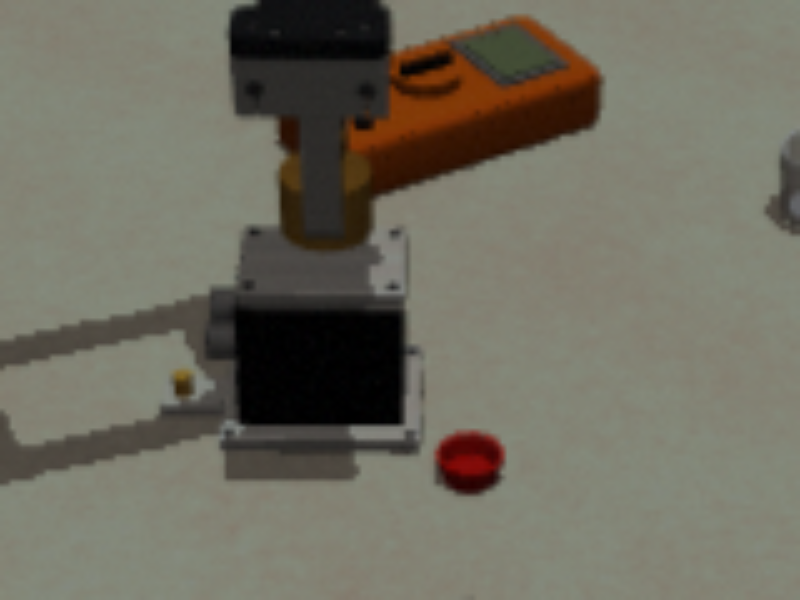

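The weight (280–372) hangs above the cover, about 5 mm off in x and in y. I centre it and then lower.

Request:
move_arm:
  increments:
    - [[0, 0.045, 0.045, 0, 0, 0, 0], [0, 0.045, 0.045, 0.05, 0, 0, 0], [0, 0.045, 0.045, 0.1, 0, 0, 0], [0, 0.045, 0.045, 0.15, 0, 0, 0], [0, 0.045, 0.045, 0.15, 0, 0, 0], [0, 0.045, 0.045, 0.15, 0, 0, 0], [0, 0.045, 0.045, 0.15, 0, 0, 0]]

```text
time: 30.1
tool_pos: [0.4763, 0.2301, 0.309]
ee_rot: [3.142, -0.0, 3.083]
wrist_force: [0.1, -0.0, -3.5]
width: 0.0451
```

```bash
bash s.sh .476 .2295 .0998 176.6
```

```text
shift/0.1: [ 0.003 -0.007  0.1  ] turn: [ 0. -0.  0.] | pos [0.4763 0.2301 0.309 ] rot [180.    -0.   176.63] t 30.1 w 0.0451
```

Request:
move_arm:
  increments:
    - [[0, 0.003, -0.005, 0.04, 0, 0, 0], [0, 0.003, -0.005, 0.07, 0, 0, 0], [0, 0.003, -0.005, 0.09, 0, 0, 0], [0, 0.003, -0.005, 0.1, 0, 0, 0], [0, 0.003, -0.005, 0.1, 0, 0, 0], [0, 0.003, -0.005, 0.1, 0, 0, 0]]

```text
time: 30.6
tool_pos: [0.476, 0.2297, 0.299]
ee_rot: [3.141, 0.0, 3.083]
wrist_force: [0.2, 0.5, -4.0]
width: 0.0448
```

Request:
move_arm:
  increments:
    - [[0, 0, 0, 0.006, 0, 0, 0], [0, 0, 0, 0.012, 0, 0, 0], [0, 0, 0, 0.012, 0, 0, 0]]

```text
time: 30.85
tool_pos: [0.476, 0.2296, 0.2989]
ee_rot: [3.141, 0.001, 3.083]
wrist_force: [-2.0, -0.4, 2.1]
width: 0.0452
```

Request:
move_arm:
  increments:
    - [[0.55, 0, 0, 0, 0, 0, 0], [0.65, 0, 0, 0, 0, 0, 0], [0.8, 0, 0, 0, 0, 0, 0], [0.8, 0, 0, 0, 0, 0, 0], [0.9, 0, 0, 0, 0, 0, 0], [0.9, 0, 0, -0.2, 0, 0, 0], [0.9, 0, 0, -0.5, 0, 0, 0], [0.9, 0, 0, -0.8, 0, 0, 0]]

```text
time: 31.52
tool_pos: [0.4757, 0.2295, 0.3775]
ee_rot: [-3.141, -0.003, 3.083]
wrist_force: [0.6, -0.7, 0.3]
width: 0.0844
```

Request:
move_arm:
  increments:
    - [[0.9, -1, -0.9, -0.3, 0, 0, 0], [0.9, -1, -0.9, -0.3, 0, 0, 0], [0.9, -1, -0.9, -0.3, 0, 0, 0], [0.9, -1, -0.9, -0.3, 0, 0, 0], [0.9, -1, -0.9, -0.3, 0, 0, 0]]

```text
time: 31.93
tool_pos: [0.5725, 0.1315, 0.4082]
ee_rot: [-3.141, 0.002, 3.078]
wrist_force: [-0.2, 1.2, -0.8]
width: 0.0847
```

Request:
move_arm:
  increments:
    - [[0.9, -1, -0.9, 0, 0, 0, 0], [0.9, -1, -0.9, 0, 0, 0, 0], [0.9, -1, -0.9, 0, 0, 0, 0], [0.9, -1, -0.9, 0, 0, 0, 0], [0.9, -1, -0.9, 0, 0, 0, 0], [0.9, -1, -0.9, 0, 0, 0, 0]]

```text
time: 32.43
tool_pos: [0.6646, 0.0392, 0.4069]
ee_rot: [3.14, -0.003, 3.083]
wrist_force: [0.7, 0.0, 0.8]
width: 0.0846
```

Request:
move_arm:
  increments:
    - [[0.9, 0, -0.9, 0, 0, 0, 0], [0.9, 0, -0.9, 0, 0, 0, 0], [0.9, 0, -0.9, 0, 0, 0, 0], [0.9, 0, -0.9, 0, 0, 0, 0], [0.9, 0, -0.9, 0, 0, 0, 0], [0.9, 0, -0.9, 0, 0, 0, 0]]

```text
time: 32.93
tool_pos: [0.6593, -0.0493, 0.4085]
ee_rot: [3.14, 0.001, 3.085]
wrist_force: [0.1, -0.7, 0.1]
width: 0.0849
```

Run:
```python
from bench import robot
from h import *
for n in("top","side"):
    p,d=robot.snapshot(n); q=p[170:290,90:250] if n=="top" else p[60:180,170:330]; cv2.imwrite(f"pics/{n}16.png",cv2.resize(q,(800,600))[:,:,::-1])
    c=robot.camera_params(n);P=cloud(c,d); near=(d>0)&(abs(P[...,0]-.475)<.06)&(abs(P[...,1]-.229)<.055)
    for lab,h,t in(("cover",.09,.005),("wtop",.122,.004),("knob",.144,.004)):
        m=near&(abs(P[...,2]-h)<t)
        k,L,st,ce=cv2.connectedComponentsWithStats(m.astype(np.uint8))
        if k>1: l=1+np.argmax(st[1:,4]); print(n,lab,rect(P[L==l]),np.median(P[L==l][:,2]).round(4),st[l,4])
print(robot.get_obs()["tool_pos"],robot.get_obs()["time"])
```

```text
top cover (array([477.6, 229.9]), 84.0, 60.3, np.float32(-3.7)) 0.0896 957
top wtop (array([476.6, 229.9]), 45.2, 45.1, np.float32(-42.7)) 0.1221 413
top knob (array([476.3, 229. ]), 20.4, 20.2, np.float32(89.4)) 0.1424 124
side cover (array([477.5, 229.7]), 85.0, 65.3, np.float32(-2.4)) 0.0904 332
side wtop (array([476.9, 225.9]), 42.1, 41.8, np.float32(-0.4)) 0.1233 132
side knob (array([476.4, 229.6]), 22.1, 19.6, np.float32(89.8)) 0.1423 42
[ 0.65956663 -0.0494436   0.40819005] 33.0333
```

View pics/side16.png

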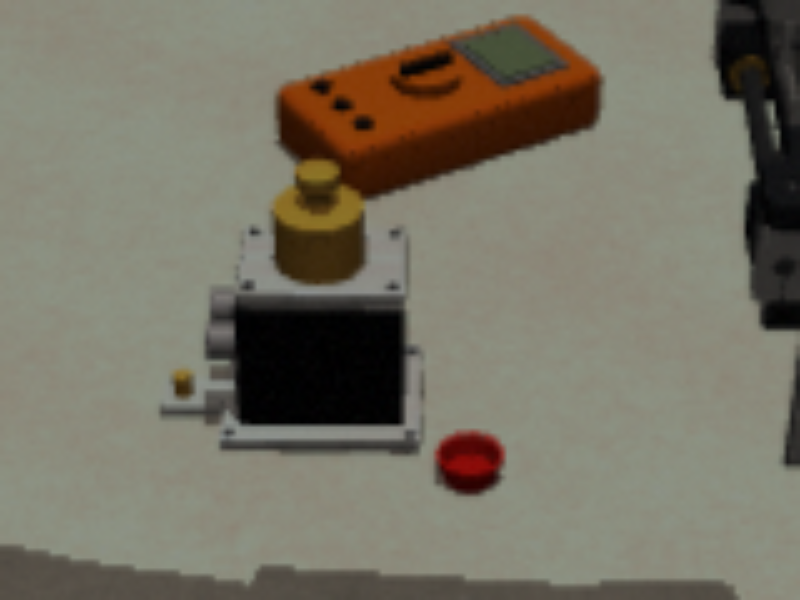

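View pics/top16.png

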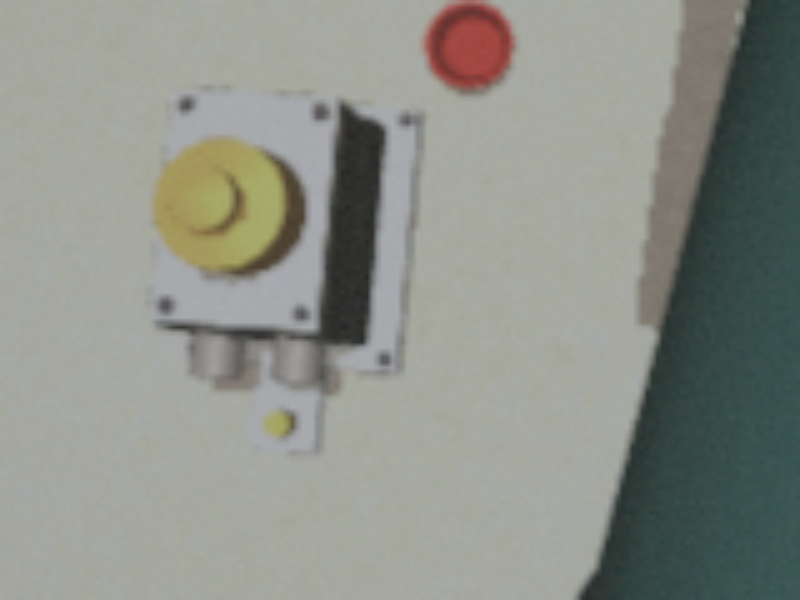

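Both views show the full stack standing square. The weight is in the middle of the cover (side view 274–364), the sockets point to the tongue, and the arm is clear. I hand in the job.

```bash
python3 -c "
from bench import robot
print(robot.close_job())"
```

```text
the job is handed in; nothing more can be done
None
```

I built the stack on the mounting plate in the order asked: power module, socket module with its sockets at the tongue end, processor module, cover, then the brass weight. Each piece was lowered until the wrist force showed contact, released and left standing before the next. I handed the job in at about 33 s of the 144 s allowed; no verdict is reported.

- **Position:** The last images put the cover at about (0.4776, 0.230) and the weight at about (0.4766, 0.230). I measured the plate's centre at (0.475, 0.229), so both are within about 3 mm of it, against a limit of 12 mm.
- **Squareness:** The cover's yaw read about −3.7° from the top camera and −2.4° from the side, against about −3.4° for the plate.
- **Heights:** The cover's top measured about 90 mm above the table and the weight's cylinder top about 122 mm, both as expected.
- **Arm:** The gripper was open and well clear of the stack at the end.

**Disagreements:** In the last check the side camera put the weight's top about 4 mm off in y from the top camera. I put that down to part of its face being hidden from the side, since both cameras agreed on its knob to within 1 mm. The plate's centre is good to about 2 mm across its width, because the corner and stud measurements differed by that much. No check failed.

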